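# Set flatted test bars up for hardness testing

## Task

Prise the lid of the specimen case open with the blade, swing it right up, and lay every bar from the case in its own V station of the fixture, centred between the two V plates, rolled so that its milled flat faces straight up for the hardness tester. Finish with the case shut and the blade lying back on its mat, and do not disturb the jar, the beaker or the brass weight.

Things in the scene. Friction and masses are not known exactly. Their poses are not given: they have to be found in the camera images.
- fixture: Fixed V-block fixture: dark steel base plate 120 x 270 x 10 mm with three V stations 100 mm apart along its y; bars lie along its x. A station is two 10 mm thick 90-degree V plates (48 mm wide) centred 26 mm either side of the middle (42 mm free between them for fingers); a seated bar's ends stand free. The V plates end 8 mm below a seated bar's axis. Origin: centre of the underside.
- vee1 (a point): Centre of station 1 (at the fixture's y = +100 mm) of the fixture: where the middle of a seated bar's axis comes to lie, 64 mm above the bench (54 mm above the base plate). x runs along the bar (the fixture's x).
- vee2 (a point): Centre of station 2 (middle) of the fixture: where the middle of a seated bar's axis comes to lie, 64 mm above the bench (54 mm above the base plate). x runs along the bar (the fixture's x).
- vee3 (a point): Centre of station 3 (at the fixture's y = -100 mm) of the fixture: where the middle of a seated bar's axis comes to lie, 64 mm above the bench (54 mm above the base plate). x runs along the bar (the fixture's x).
- case: Fixed grey specimen case, 150 mm (x) x 290 mm (y), 72 mm high under the lid, walls 5 mm, floor at 6 mm. Front (-x) faces the mat, hinge at the back (+x). Four V cradles at y = -96, -32, 32, 96 mm, each two 10 mm V plates 26 mm either side of the middle (42 mm free between), hold bars along its x with the axis 46 mm above the bench. Origin: centre of the underside.
- slot (a point): Middle of the prying slot in the case's front face, 67 mm above the bench: the front wall is only 62 mm high and the shut lid's underside is at 72 mm, so a slot 10 mm high runs along the whole front, too low for fingers. Bars inside reach up to 64 mm.
- lid (a joint): Angle of the case's lid: 0 shut, 1.65 rad fully open (stop, just past upright). A flat grey plate 158 x 290 x 6 mm, 0.2 kg, without a handle; its stiff hinge (0.22 N m) keeps it wherever it is left; lifting it at the front edge takes about 2.5 N.
- hinge (a point): Middle of the lid's hinge line, along the case's y at its back (+x) edge, 72 mm above the bench, level with the underside of the shut lid.
- lid_edge (a point): Middle of the lid's front edge, on its underside, 158 mm from the hinge line; the shut lid overhangs the front wall by 8 mm.
- mat: Fixed dull green cutting mat, 250 mm (x) x 100 mm (y) x 3 mm, the blade's place on the bench. Origin: centre of its underside.
- blade: Loose prying blade, 0.15 kg, 205 mm long: black handle 110 (x) x 20 (y) x 26 mm (z), then a flat steel blade 95 mm long, 24 mm wide, 3 mm thick, in line with the handle's middle (13 mm above its underside). Origin: centre of the handle's underside; +x to the tip, 150 mm from the origin; centre of mass 11 mm ahead of the origin. Starts lying on the mat.
- blade_tip (a point): Middle of the blade's tip, half way through its thickness.
- bar1: Aluminium round bar, 36 mm diameter, 120 mm long, about 0.32 kg. On the last 24 mm at one end one side is milled to a flat 28 mm wide, 11 mm from the axis; the rest is round. Origin on the axis at mid-length; +x along the axis to the flatted end; +z is the way the flat faces. Starts in a case cradle, flat to any side, either end forward. 2 or 3 of the 4 bars are present; absent ones read None.
- bar2: Aluminium round bar, 36 mm diameter, 120 mm long, about 0.32 kg. On the last 24 mm at one end one side is milled to a flat 28 mm wide, 11 mm from the axis; the rest is round. Origin on the axis at mid-length; +x along the axis to the flatted end; +z is the way the flat faces. Starts in a case cradle, flat to any side, either end forward. 2 or 3 of the 4 bars are present; absent ones read None.
- bar3: Aluminium round bar, 36 mm diameter, 120 mm long, about 0.32 kg. On the last 24 mm at one end one side is milled to a flat 28 mm wide, 11 mm from the axis; the rest is round. Origin on the axis at mid-length; +x along the axis to the flatted end; +z is the way the flat faces. Starts in a case cradle, flat to any side, either end forward. 2 or 3 of the 4 bars are present; absent ones read None.
- bar4: Aluminium round bar, 36 mm diameter, 120 mm long, about 0.32 kg. On the last 24 mm at one end one side is milled to a flat 28 mm wide, 11 mm from the axis; the rest is round. Origin on the axis at mid-length; +x along the axis to the flatted end; +z is the way the flat faces. Starts in a case cradle, flat to any side, either end forward. 2 or 3 of the 4 bars are present; absent ones read None.
- jar: Bystander: closed jar, 56 mm diameter, 70 mm high; leave it alone. Origin: centre of the underside.
- beaker: Bystander: open beaker, 60 mm across, 80 mm high; leave it alone. Origin: centre of the underside.
- weight: Bystander: brass weight, 40 mm diameter, 35 mm high; leave it alone. Origin: centre of the underside.

How it is judged (in metres and radians):
On the way, in this order (a step that is already met when the one before it is completed fails the run):
1. the lid is prised up by the blade (value of joint lid above 0.15 rad and contact force between blade and lid above 0.2 N), for 0.05 s.
2. the lid is swung right up (value of joint lid above 1.3 rad), for 0.2 s.
At the end, for the whole second after the job is handed in: Every bar present lies at rest in one of the V stations (middle of its axis within 12 mm of the station's centre) with its flat facing up within 8 degrees (0.14 rad); the lid is shut (under 0.06 rad); the blade lies at rest with the middle of its handle over the mat ((distance between bar1 and vee1 below 0.012 m or distance between bar1 and vee2 below 0.012 m or distance between bar1 and vee3 below 0.012 m) and angle between each of bar1, bar2, bar3, bar4's own z axis and vertical below 0.14 rad and linear speed of each of bar1, bar2, bar3, bar4, blade below 0.02 m/s and (distance between bar2 and vee1 below 0.012 m or distance between bar2 and vee2 below 0.012 m or distance between bar2 and vee3 below 0.012 m) and (distance between bar3 and vee1 below 0.012 m or distance between bar3 and vee2 below 0.012 m or distance between bar3 and vee3 below 0.012 m) and (distance between bar4 and vee1 below 0.012 m or distance between bar4 and vee2 below 0.012 m or distance between bar4 and vee3 below 0.012 m) and value of joint lid below 0.06 rad and x of blade in the frame of mat between -0.125 and 0.125 m and y of blade in the frame of mat between -0.05 and 0.05 m and z of blade in the frame of mat below 0.035 m); the robot touches nothing.
It fails at once if the jar is pushed more than 40 mm (distance of jar from where it was at the start of the episode above 0.04 m).
It fails at once if the beaker is pushed more than 40 mm (distance of beaker from where it was at the start of the episode above 0.04 m).
It fails at once if the weight is pushed more than 40 mm (distance of weight from where it was at the start of the episode above 0.04 m).
Of bar1, bar2, bar3, bar4 only 2 to 3 are there at a start; the rules pass over those that are not, and their reading is None.
At some moment in a run one of blade may be knocked a few centimetres aside while the robot is not near it.
It also fails if it takes over 210 s, if anything falls off the work surface, if the arm or the gripper's body presses on something with over 40 N, if the wrist force passes 120 N, or if a joint passes its speed limit or range.

## Robot

A 6-joint arm with a two-finger parallel gripper is mounted at the origin on the work surface. World frame = base frame: x ahead of the robot, y to its left, z up, the work surface at z = 0. Lengths are in m, angles in degrees, forces in N, time in s.
With the tool pointing down it reaches from about 0.4 to 0.825 m from the base axis. Payload 7 kg.
Tool frame: the origin (TCP) lies at the very end of the fingers, on their centre line; the grasp point (between the pads) lies 19 mm behind it; z points along the fingers, y is the line along which they close (so a half turn about z gives the same grasp; the last joint's range is limited). The gripper opens to 88 mm and grips with 3 to 60 N. Pads are 19 mm wide; open, the fingers measure 130 mm over their backs; the gripper's body (78 mm by 193 mm) begins 47 mm behind the grasp point.
Start: joints at [-49.154, 20.546, 0.682, 0, -70.136, -16.507], TCP at [0.278, -0.615, 0.192] pointing down, gripper open.
Joint ranges: [-176.03, 176.03], [-82.01, 121.73], [-58.28, 71.71], [-173.87, 95.51], [-174.79, -0.11], [-173.66, 173.66]. Speed limits (degrees/s): [136.94, 136.94, 172.46, 180, 180, 180].

## Interface

Orientations are given as [roll, pitch, yaw] about the fixed x, y, z axes, in that order (R = Rz(yaw) Ry(pitch) Rx(roll)).
In Python, from plant import get_state, capture, close_job, regions_of gives the robot as it stands.
- The arm moves only by the tool jog_arm, never from a script. Its argument "moves" is a list of rows, each a list of 3 entries, a list of its own where there are three numbers: the shift along the tool's x, y, z in cm, then the turn about the tool's z in degrees, then the finger opening in cm, from 0 to 8.76. A call has 1 to 12 rows; each row shifts and turns the commanded pose from where the row before left it, along the tool's axes as they then stand; what a row does not reach is not made up. A row lasts 1/8 s, in which the tool goes at most 62.5 mm and 10.7 degrees, less where a joint would pass 70% of its speed; a pose out of reach is approached as far as the arm can. A call is refused whole if a number of a shift passes 6.25 or a number of a turn 10.7, either way. A call with a gripper value outside its range is refused whole. The fingers move at their own pace and stop on an object; "newtons" is the grip in N (left out, the last holds). Time passes only in rows, so rows that do not move let the fingers close. It gives the time, the measured TCP pose, the force, the opening and the grip force at its end, in the units of the state.
- get_state(): the state, without advancing time (a new reading comes with each control period).
- capture(name): name is "side" or "top" or "wrist"; returns a dict with "pixels" (400x640x3 uint8, blue, green, red), "mtx" (3x3 intrinsics, pixels), "k1" (the pictures are not rectified: a ray, as slopes to the right and down, at radius r is drawn at 1 + k1 r^2 times it, then the intrinsics apply), "world_from_camera" (4x4, takes a point from camera to world coordinates); the wrist camera has in their place "hand_eye" (4x4, takes a point from camera to tool coordinates, whose origin is the TCP and whose axes are the flange's). Camera axes: x right, y down, z forward; pixel columns grow to the right and rows downward; lengths in m; the calibration is good to about 2 mm. A picture is of the moment at which its call begins: read the wrist's pose just before it. There is no depth.
- close_job(): hands the job in; it is judged then, once.
Trained networks look in a picture, given as the dict that the camera call returned (one of the last four; its "shot" number tells which), for a name from the list of things; names that differ only in an ending like _2 or _b are one class to them, and where a whole thing is asked for, a point or a joint stands for the part that bears it (a point fixed in the world has none). Each returns a list of dicts, best first, with "confidence" (0 to 1); they miss things now and then, are a little off and sometimes report something else, mostly with a low value. They report only what shows in the picture. A call takes as long as a camera call.
- regions_of(picture, thing): "pixels" (400x640 bool, what is visible of it) and "pixel" ([column, row] in pixels, amid what is visible of it).
The state is a dict: "time_s": time; "joints": joint angles; "qd": joint speeds; "joint_torque": joint torques, N m; "tcp_pos": TCP position; "eef_rot": TCP orientation; "contact_force": force on the tool from outside, world axes, zero at the start; "moment": the same for the moment, N m; "gripper_width": finger opening in m; "gripper_force": force on a finger pad.
Only numpy, scipy, OpenCV 4.12 (cv2) and the standard library are available. Lean on these libraries where they do the work, as an engineer would, in place of code of your own. Each camera call takes 0.05 s, during which the arm holds its last target. There are 200 camera calls.

## Working session

There is one attempt and no reset: what is moved stays moved. The work goes in short steps, Python scripts to look and compute and a tool call to move; the robot and the scene stay as the last step left them, time stands still between calls to the robot, and variables do not carry over. Pictures are saved under pics/ and viewed, at most 14 in all, crops included, and the job is handed in when it is done.

Besides the shell and the picture viewer there is one more tool, called after "Emit:" in YAML: its name, and indented under it one key for each argument. jog_arm: Moves the arm, as the interface text tells. Its arguments: {"type":"object","properties":{"moves":{"type":"array"},"newtons":{"type":"number"}},"required":["moves"]}

```bash
ls; mkdir -p pics; python3 - <<'E'
from plant import *
import cv2
for n in("top","side","wrist"):
    c=capture(n); cv2.imwrite(f"pics/{n}0.png",c["pixels"]); print(n,c["mtx"].tolist(),c["k1"],c.get("world_from_camera",c.get("hand_eye")).tolist() if hasattr(c.get("world_from_camera",c.get("hand_eye")),'tolist') else c.get("world_from_camera",c.get("hand_eye")))
print(get_state())
E
```

```text
pics
top [[361.53749622344264, 0.0, 318.57795527095175], [0.0, 361.53749622344264, 200.86931946690603], [0.0, 0.0, 1.0]] -0.05476478999086583 [[-0.02445956853410287, -0.984683086937401, 0.17262951024247394, 0.42681172097926673], [-0.999391447274416, 0.028380360113011732, 0.020280292764274184, -0.008255267947811425], [-0.02486894894993398, -0.17202840887274015, -0.9847780267242152, 0.8787541674551007], [0.0, 0.0, 0.0, 1.0]]
side [[469.06933710657745, 0.0, 324.6895540404545], [0.0, 469.06933710657745, 204.87257833263575], [0.0, 0.0, 1.0]] -0.035141300453119154 [[-0.966474663503111, -0.19213159153159812, 0.1703296108786853, 0.3595709066774488], [-0.25625676836321315, 0.6801821404194968, -0.6867930725643606, 0.845215671798154], [0.016099486780382793, -0.7074162193432433, -0.7066138260291268, 0.9473902239605932], [0.0, 0.0, 0.0, 1.0]]
wrist [[339.9072457218128, 0.0, 318.9164809076123], [0.0, 339.9072457218128, 196.17494986004635], [0.0, 0.0, 1.0]] -0.04660513009342472 [[-0.0001116457254647827, -0.9589593593195933, -0.2835435322989864, 0.07572557767970695], [0.9999997038762821, 0.000108836
[... 160 characters left out ...]
 0.0, 1.0]]
{'time_s': 0.15, 'joints': array([-4.91515657e+01,  2.05811918e+01,  6.45669022e-01, -1.33850187e-02,
       -7.01354602e+01, -1.65055848e+01]), 'qd': array([-0.05152147, -0.14486056,  0.15015543,  0.06089375, -0.01198346,
        0.11964241]), 'joint_torque': array([-1.49741303e-03, -5.83271205e+01,  2.93292189e+01,  7.00140417e+00,
        8.80122447e-03, -9.33809019e-05]), 'tcp_pos': array([ 0.27801332, -0.61463801,  0.19084988]), 'eef_rot': array([ 1.79928367e+02, -8.10258554e-03, -1.55661701e+02]), 'contact_force': array([ 0.17626986, -0.59303047,  0.17423201]), 'moment': array([0.04503654, 0.00791898, 0.00567405]), 'gripper_force': 0.0, 'gripper_width': 0.08782089138390022}
```

View pics/top0.png

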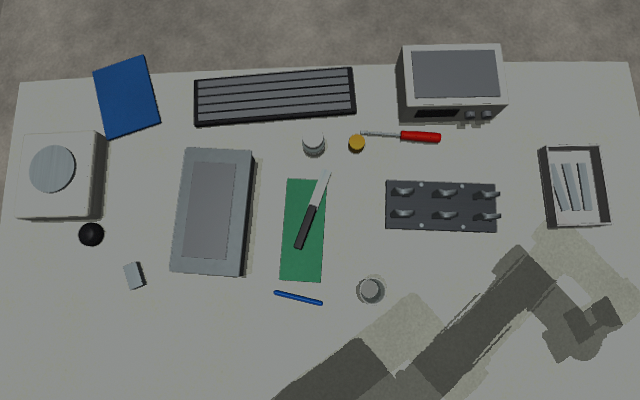

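View pics/side0.png

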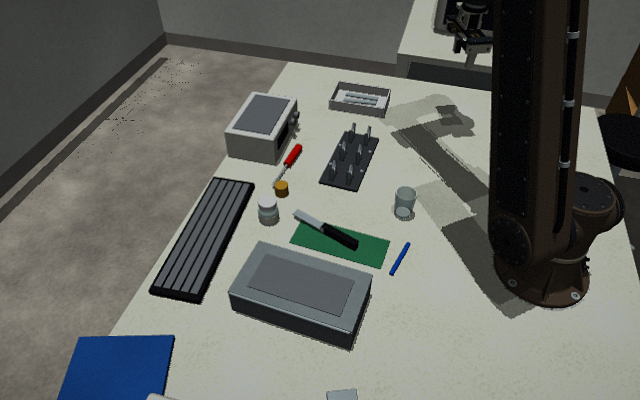

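```bash
cat > h.py <<'E'
from plant import *
import numpy as np, cv2
from scipy.spatial.transform import Rotation as Ro
def T(c,s=None):
    if "world_from_camera" in c: return np.array(c["world_from_camera"])
    M=np.eye(4); M[:3,:3]=Ro.from_euler('xyz',s["eef_rot"],degrees=True).as_matrix(); M[:3,3]=s["tcp_pos"]
    return M@np.array(c["hand_eye"])
def dist(c): return np.array([c["k1"],0,0,0,0.])
def p2w(c,px,z,s=None):
    px=np.atleast_2d(np.array(px,float))
    n=cv2.undistortPoints(px[:,None],np.array(c["mtx"]),dist(c))[:,0]
    M=T(c,s); d=np.c_[n,np.ones(len(n))]@M[:3,:3].T; o=M[:3,3]
    return o+d*((z-o[2])/d[:,2])[:,None]
def w2p(c,P,s=None):
    M=np.linalg.inv(T(c,s)); P=np.atleast_2d(np.array(P,float))
    return cv2.projectPoints(P,cv2.Rodrigues(M[:3,:3])[0],M[:3,3],np.array(c["mtx"]),dist(c))[0][:,0]
def shot(n,f=None):
    s=get_state(); c=capture(n)
    if f: cv2.imwrite(f"pics/{f}.png",c["pixels"])
    return c,s
def reg(c,t):
    r=regions_of(c,t); 
    return r[0] if r else None
def rect(c,m,z,s=None):
    cs=max(cv2.findContours(m.astype(np.uint8),cv2.RETR_EXTERNAL,cv2.CHAIN_APPROX_NONE)[0],key=cv2.contourArea)
    W=p2w(c,cs[:,0],z,s)[:,:2]
    (x,y),(a,b),t=cv2.minAreaRect((W*1000).astype(np.float32)); 
    if a<b: a,b,t=b,a,t+90
    return np.round([x,y,a,b,t],1)   # long axis at angle t
E
python3 - <<'E'
from h import *
for n in("top","side"):
    c,s=shot(n)
    for t,z in(("case",.078),("lid",.078),("fixture",.01),("mat",.003),("blade",.02),("jar",.035),("beaker",.04),("weight",.035)):
        r=regions_of(c,t)
        for q in r[:2]: print(n,t,round(q["confidence"],2),q["pixel"],q["pixels"].sum(),rect(c,q["pixels"],z))
E
```

```text
top case 0.66 [213.0, 213.2] 9061 [553.9 249.9 288.2 169.4 174.7]
top lid 0.59 [210.0, 212.7] 8660 [554.4 254.5 289.2 160.7 174.5]
top lid 0.16 [442.7, 207.2] 5426 [ 549.5 -269.3  257.   114.8   85.5]
top fixture 0.8 [440.5, 208.3] 5345 [ 559.3 -292.1  278.1  121.    86. ]
top mat 0.58 [298.1, 235.4] 3479 [513.4  50.5 249.9 102.2 174.9]
top mat 0.33 [211.0, 212.9] 9179 [565.3 273.8 317.4 186.4 174.6]
top blade 0.86 [309.5, 209.9] 730 [562.6  25.9 200.6  24.8 157.3]
top jar 0.94 [308.3, 140.8] 505 [721.4  19.3  66.8  54.  178.4]
top jar 0.18 [212.2, 210.0] 8698 [561.1 267.7 304.8 171.  174.3]
top beaker 0.76 [370.8, 293.6] 604 [ 364.9 -107.8   61.1   59.8   88.5]
top beaker 0.72 [210.0, 211.0] 8658 [560.7 267.1 303.4 168.5 174.4]
top weight 0.68 [354.1, 139.8] 246 [714.  -85.5  43.5  39.  177.7]
top weight 0.32 [312.8, 206.6] 783 [558.   25.2 201.5  24.  158.4]
side case 0.98 [302.9, 295.1] 9955 [554.  273.5 300.8 201.4 174.3]
side lid 0.19 [347.9, 246.3] 2086 [502.9 111.4 230.1  94.8 175.4]
side fixture 0.8 [348.3, 155.4] 2277 [ 559.4 -314.5  333.7  124.    86. ]
side fixture 0.58 [305.1, 297.0] 10073 [570.6 227.1 325.6 220.1 175.5]
side mat 0.57 [346.8, 243.6] 2263 [516.1  47.2 251.7 104.8 175.4]
side blade 0.69 [326.9, 230.8] 718 [561.7  28.3 208.6  38.9 158.7]
side jar 0.83 [268.2, 207.8] 557 [724.7  14.1 116.8  54.1 110.6]
side beaker 0.74 [403.2, 199.2] 631 [ 368.5 -112.8  134.3   62.    97. ]
side weight 0.52 [281.9, 186.5] 213 [717.5 -71.7  71.7  37.3 109.2]
```

```bash
cat >> h.py <<'E'
import json
def plan(x,y,z,yaw=None,op=8.7,n=None):
    """rows from the measured pose to the target (m, deg); shift in the axes before each row's turn"""
    s=get_state(); p=np.array(s["tcp_pos"]); a=s["eef_rot"][2]
    da=0 if yaw is None else (yaw-a+180)%360-180
    if abs(da)<.15: da=0
    d=(np.array([x,y,z])-p)*100
    n=n or max(1,int(np.ceil(abs(da)/10.4)),int(np.ceil(np.abs(d).max()/5)),int(np.ceil(np.linalg.norm(d)/6)))
    rows=[]
    for i in range(n):
        t=np.radians(a+da*i/n); X=np.array([np.cos(t),np.sin(t)]); Y=np.array([np.sin(t),-np.cos(t)])
        v=d/n; rows.append([[round(float(v[:2]@X),2),round(float(v[:2]@Y),2),round(float(-v[2]),2)],round(-da/n,1),op])
    for i in range(0,n,12): print(json.dumps(rows[i:i+12]).replace(" ",""))
E
python3 -c "
from h import *
plan(.558,.028,.17,158.5)"
```

```text
[[[-4.0,3.62,0.17],3.5,8.7],[[-3.77,3.86,0.17],3.5,8.7],[[-3.53,4.08,0.17],3.5,8.7],[[-3.27,4.29,0.17],3.5,8.7],[[-3.0,4.48,0.17],3.5,8.7],[[-2.72,4.66,0.17],3.5,8.7],[[-2.42,4.82,0.17],3.5,8.7],[[-2.12,4.96,0.17],3.5,8.7],[[-1.81,5.08,0.17],3.5,8.7],[[-1.5,5.18,0.17],3.5,8.7],[[-1.18,5.26,0.17],3.5,8.7],[[-0.85,5.33,0.17],3.5,8.7]]
[[[-0.52,5.37,0.17],3.5,8.7]]
```

Emit:
jog_arm:
  moves:
    - [[-4.0,3.62,0.1],3.5,8.7]
    - [[-3.77,3.86,0.1],3.5,8.7]
    - [[-3.53,4.08,0.1],3.5,8.7]
    - [[-3.27,4.29,0.1],3.5,8.7]
    - [[-3.0,4.48,0.1],3.5,8.7]
    - [[-2.72,4.66,0.1],3.5,8.7]
    - [[-2.42,4.82,0.1],3.5,8.7]
    - [[-2.12,4.96,0.1],3.5,8.7]
    - [[-1.81,5.08,0.1],3.5,8.7]
    - [[-1.5,5.18,0.1],3.5,8.7]
    - [[-1.18,5.26,0.1],3.5,8.7]
    - [[-0.85,5.33,0.1],3.5,8.7]

```text
time_s: 2.55
tcp_pos: [0.5357, -0.019, 0.1799]
eef_rot: [180.0, 0.0, 162.2]
contact_force: [0.7, -0.1, -0.0]
gripper_width: 0.0867
gripper_force: 0.0
```

Emit:
jog_arm:
  moves:
    - [[-0.52,5.37,0.0],3.5,8.7]
    - [[0,0,0],0,8.7]

```text
time_s: 2.8
tcp_pos: [0.5575, 0.0317, 0.1792]
eef_rot: [-180.0, 0.0, 159.0]
contact_force: [-0.6, -0.5, -0.3]
gripper_width: 0.0869
gripper_force: 0.0
```

```bash
python3 - <<'E'
from h import *
c,s=shot("wrist","w1"); print(s["time_s"],s["tcp_pos"],s["eef_rot"])
for t,z in(("blade",.02),("mat",.003)):
    for q in regions_of(c,t)[:2]: print(t,round(q["confidence"],2),q["pixel"],q["pixels"].sum(),rect(c,q["pixels"],z,s))
E
```

```text
2.8 [0.55752132 0.0316842  0.17920917] [-1.79999257e+02  2.55040946e-03  1.58997170e+02]
blade 0.72 [312.9, 174.6] 3914 [561.9  25.2 204.8  24.1 158.2]
mat 0.74 [324.8, 96.3] 18455 [515.3  48.4 250.2 100.8 175. ]
```

View pics/w1.png

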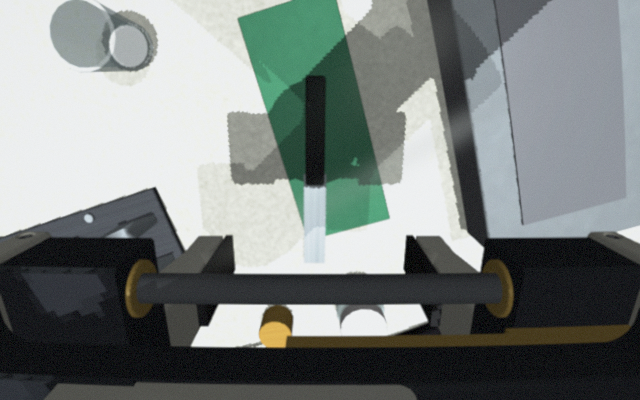

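```bash
python3 -c "
from h import *
plan(.5568,.0272,.007,158.2,5)"
```

```text
[[[-0.03,-0.02,4.31],0.2,5],[[-0.03,-0.02,4.31],0.2,5],[[-0.03,-0.02,4.31],0.2,5],[[-0.03,-0.02,4.31],0.2,5]]
```

Emit:
jog_arm:
  moves:
    - [[-0.03,-0.02,4.5],0.8,5]
    - [[-0.03,-0.02,4.5],0,5]
    - [[-0.03,-0.02,4.5],0,5]
    - [[-0.03,-0.02,3.0],0,5]
    - [[0,0,0.7],0,5]
    - [[0,0,0],0,5]
    - [[0,0,0],0,5]

```text
time_s: 3.82
tcp_pos: [0.5583, 0.0276, 0.0092]
eef_rot: [179.9, 0.1, 158.0]
contact_force: [0.9, -0.7, 0.7]
gripper_width: 0.0501
gripper_force: 0.0
```

Emit:
jog_arm:
  moves:
    - [[0,0,0],0,1.0]
    - [[0,0,0],0,1.0]
    - [[0,0,0],0,1.0]
    - [[0,0,0],0,1.0]
    - [[0,0,0],0,1.0]
  newtons: 60

```text
time_s: 4.45
tcp_pos: [0.5571, 0.0275, 0.0075]
eef_rot: [-180.0, -0.0, 158.0]
contact_force: [0.8, -0.0, -0.1]
gripper_width: 0.0109
gripper_force: 0.0
```

```bash
python3 - <<'E'
from h import *
c,s=shot("wrist","w2"); print(s)
for q in regions_of(c,"blade")[:2]: print(round(q["confidence"],2),q["pixel"],q["pixels"].sum(),rect(c,q["pixels"],.02,s))
E
```

```text
{'time_s': 4.45, 'joints': array([ 2.29394639e+01,  2.04923383e+01, -2.70025091e+01, -3.19147400e-03,
       -4.25127141e+01, -1.34900855e+02]), 'qd': array([-0.05493213, -0.02606954, -0.02945203, -0.00530055,  0.0671873 ,
       -0.08450507]), 'joint_torque': array([ 3.04617155e-03, -4.98771501e+01,  2.09874666e+01,  4.95431006e+00,
       -8.37907847e-02, -2.55208982e-05]), 'tcp_pos': array([0.55710885, 0.02753057, 0.00750834]), 'eef_rot': array([-1.79996190e+02, -6.87821364e-03,  1.58036256e+02]), 'contact_force': array([ 0.75528791, -0.04376381, -0.06694808]), 'moment': array([-0.03257102, -0.03053608, -0.02306404]), 'gripper_force': 0.0, 'gripper_width': 0.010862839831153194}
0.72 [316.5, 163.8] 8862 [523.2  40.8 122.3  20.8 158.3]
0.59 [79.1, 326.5] 538 [ 559.  -136.7   31.5   12.9  158.1]
```

View pics/w2.png

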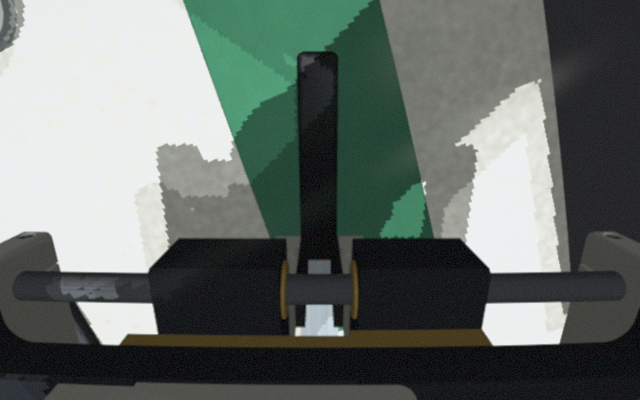

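Emit:
jog_arm:
  moves:
    - [[0,0,0],0,0.5]
    - [[0,0,0],0,0.5]
    - [[0,0,0],0,0.5]
    - [[0,0,0],0,0]

```text
time_s: 5.05
tcp_pos: [0.5571, 0.0275, 0.0076]
eef_rot: [-180.0, -0.0, 158.0]
contact_force: [-0.3, 0.3, 0.4]
gripper_width: 0.0014
gripper_force: 0.0
```

Emit:
jog_arm:
  moves:
    - [[0,0,-1.0],0,0]
    - [[0,0,-2],0,0]
    - [[0,0,-2.0],0,0]
    - [[0,0,0],0,0]

```text
time_s: 5.55
tcp_pos: [0.5586, 0.028, 0.0598]
eef_rot: [179.9, 0.2, 158.1]
contact_force: [0.2, 0.5, 0.4]
gripper_width: 0.0004
gripper_force: 0.0
```

```bash
python3 - <<'E'
from h import *
c,s=shot("wrist","w3")
cv2.imwrite("pics/w3.png",c["pixels"][:,150:490])
for q in regions_of(c,"blade")[:2]: print(round(q["confidence"],2),q["pixel"],q["pixels"].sum(),rect(c,q["pixels"],.02,s),rect(c,q["pixels"],.07,s))
E
```

```text
0.6 [313.8, 148.1] 5406 [528.9  39.3 132.9  23.4 157.6] [520.   43.  104.4  18.4 157.6]
```

View pics/w3.png

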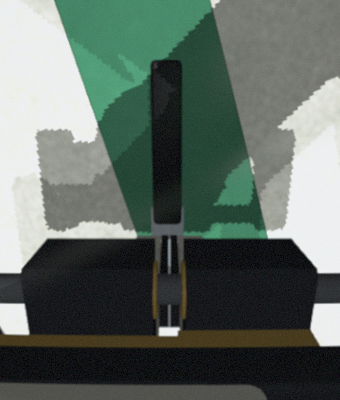

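```bash
python3 - <<'E'
from h import *
a=cv2.imread("pics/w2.png")[200:345,230:410]
b=cv2.imread("pics/w3.png")[200:345,80:260]
c,s=shot("side"); p=w2p(c,[.5586,.028,.03])[0].astype(int); print(p)
d=c["pixels"][p[1]-80:p[1]+60,p[0]-90:p[0]+90]
cv2.imwrite("pics/m1.png",np.vstack([np.hstack([cv2.resize(i,(400,300),interpolation=cv2.INTER_CUBIC) for i in(a,b)]),np.hstack([cv2.resize(d,(400,300)),np.zeros((300,400,3),np.uint8)])]))
E
```

```text
[325 225]
```

View pics/m1.png

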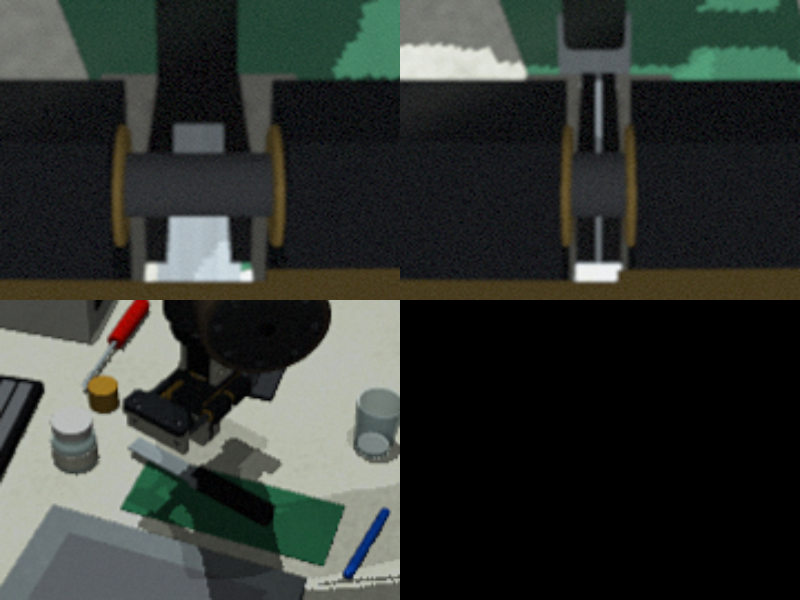

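```bash
python3 - <<'E'
from h import *
c,s=shot("wrist")
g=c["pixels"].mean(2); print("w3 col318",[(r,int(g[r,318])) for r in range(50,245,3)])
print(p2w(c,[[318,222],[318,61]],.029,s), p2w(c,[[318,222],[318,61]],.003,s))
s1={"tcp_pos":[0.55752132,0.0316842,0.17920917],"eef_rot":[-179.999,0.0026,158.997]}
g=cv2.imread("pics/w1.png").mean(2); print("w1",[(r,int(g[r,314])) for r in range(68,270,4)])
print(p2w(c,[[315,76],[315,184],[315,186],[314,262]],.029,s1))
print(p2w(c,[[315,76],[315,184],[315,186],[314,262]],.016,s1))
E
```

```text
w3 col318 [(50, 109), (53, 110), (56, 104), (59, 88), (62, 31), (65, 22), (68, 21), (71, 23), (74, 21), (77, 23), (80, 24), (83, 16), (86, 42), (89, 39), (92, 31), (95, 39), (98, 40), (101, 46), (104, 37), (107, 28), (110, 31), (113, 24), (116, 23), (119, 18), (122, 24), (125, 28), (128, 22), (131, 15), (134, 18), (137, 19), (140, 20), (143, 25), (146, 12), (149, 18), (152, 18), (155, 7), (158, 12), (161, 13), (164, 25), (167, 18), (170, 20), (173, 15), (176, 13), (179, 11), (182, 8), (185, 17), (188, 20), (191, 21), (194, 23), (197, 31), (200, 26), (203, 33), (206, 28), (209, 27), (212, 21), (215, 30), (218, 17), (221, 10), (224, 13), (227, 61), (230, 100), (233, 98), (236, 61), (239, 65), (242, 119)]
[[0.56462038 0.02410844 0.029     ]
 [0.46713914 0.06353242 0.029     ]] [[0.57375842 0.02033813 0.003     ]
 [0.46484985 0.06438364 0.003     ]]
w1 [(68, 59), (72, 56), (76, 22), (80, 23), (84, 29), (88, 25), (92, 29), (96, 29), (100, 28), (104, 29), (108, 29), (112, 33), (116, 25), (120, 22), (124, 30), (128, 27), (132, 26), (136, 24), (140, 30), (144, 27), (148, 13), (152, 24), (156, 18), (160, 11), (164, 18), (168, 20), (172, 27), (176, 26), (180, 25), (184, 33), (188, 181), (192, 217), (196, 216), (200, 216), (204, 212), (208, 210), (212, 210), (216, 210), (220, 206), (224, 207), (228, 225), (232, 225), (236, 227), (240, 223), (244, 223), (248, 220), (252, 219), (256, 218), (260, 218), (264, 239), (268, 238)]
[[ 0.4682016   0.06246584  0.029     ]
 [ 0.56796743  0.02379901  0.029     ]
 [ 0.56997846  0.02301918  0.029     ]
 [ 0.6516221  -0.0098529   0.029     ]]
[[ 0.46749649  0.06258425  0.016     ]
 [ 0.57103724  0.02245435  0.016     ]
 [ 0.57312437  0.02164502  0.016     ]
 [ 0.65785721 -0.01247086  0.016     ]]
```

Emit:
jog_arm:
  moves:
    - [[1.0,0,0],0,5]
    - [[0,0,0],0,5]
    - [[0,0,0],0,5]
    - [[0,0,0],0,5]
    - [[0,0,0],0,5]
    - [[0,0,0],0,5]
    - [[0,0,2.5],0,5]
    - [[0,0,2.5],0,5]
    - [[0,0,0.4],0,5]
    - [[0,0,0],0,5]

```text
time_s: 7.0
tcp_pos: [0.5481, 0.0313, 0.0038]
eef_rot: [-180.0, 0.0, 158.1]
contact_force: [0.2, 0.7, 0.4]
gripper_width: 0.05
gripper_force: 0.0
```

Emit:
jog_arm:
  moves:
    - [[0,0,0],0,1.5]
    - [[0,0,0],0,1.5]
    - [[0,0,0],0,1.5]
    - [[0,0,0],0,1.5]
  newtons: 30

```text
time_s: 7.5
tcp_pos: [0.548, 0.0313, 0.0038]
eef_rot: [180.0, 0.0, 158.0]
contact_force: [0.3, -0.7, -0.2]
gripper_width: 0.0172
gripper_force: 0.0
```

```bash
python3 - <<'E'
from h import *
c,s=shot("wrist","w4"); print(s["tcp_pos"],s["gripper_width"],s["gripper_force"],s["joint_torque"])
c2,_=shot("side"); 
p=w2p(c2,[.55,.03,.03])[0].astype(int)
a=c["pixels"][150:345,200:440]; d=c2["pixels"][p[1]-60:p[1]+60,p[0]-75:p[0]+75]
cv2.imwrite("pics/m2.png",np.hstack([cv2.resize(i,(400,330),interpolation=cv2.INTER_CUBIC) for i in(a,d)]))
E
```

```text
[0.54801017 0.03131028 0.00380519] 0.017215352077818852 0.0 [ 1.69525279e-03 -4.89626098e+01  2.06227273e+01  4.86564875e+00
 -8.24524811e-02 -3.81947284e-04]
```

View pics/m2.png

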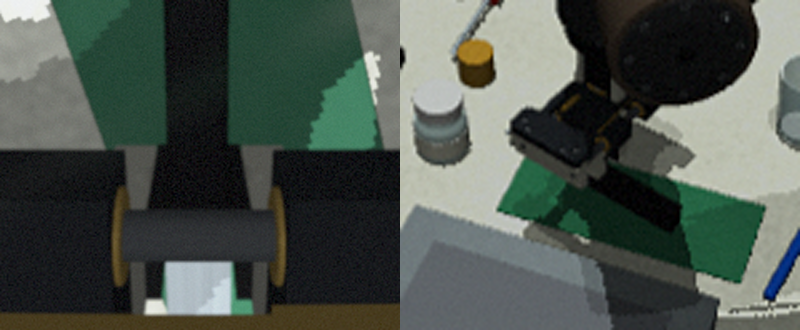

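Emit:
jog_arm:
  moves:
    - [[0,0,0],0,0]
    - [[0,0,0],0,0]
    - [[0,0,0],0,0]
    - [[0,0,0],0,0]

```text
time_s: 8.1
tcp_pos: [0.5479, 0.0313, 0.0035]
eef_rot: [-180.0, -0.0, 158.0]
contact_force: [1.0, 0.6, -0.2]
gripper_width: 0.0005
gripper_force: 0.0
```

Emit:
jog_arm:
  moves:
    - [[0,1,0],0,0]
    - [[0,1,0],0,0]
    - [[0,0,0],0,0]

```text
time_s: 8.48
tcp_pos: [0.5559, 0.0508, 0.0035]
eef_rot: [180.0, 0.0, 158.1]
contact_force: [0.1, 0.1, -0.1]
gripper_width: 0.0003
gripper_force: 0.0
```

```bash
python3 - <<'E'
from h import *
c,s=shot("wrist","w5"); print(s["tcp_pos"],s["gripper_width"],s["gripper_force"],s["contact_force"])
for q in regions_of(c,"blade")[:2]: print(round(q["confidence"],2),q["pixel"],q["pixels"].sum(),rect(c,q["pixels"],.029,s))
c2,_=shot("top","t5")
for q in regions_of(c2,"blade")[:2]: print(round(q["confidence"],2),q["pixel"],q["pixels"].sum(),rect(c2,q["pixels"],.02))
E
```

```text
[0.55588029 0.05079587 0.00352396] 0.0003198096939003232 0.0 [ 0.10902196  0.10000401 -0.08733245]
0.88 [277.1, 155.7] 6730 [506.9  48.5  83.5  21.  158. ]
0.69 [304.4, 231.0] 384 [494.3  52.   59.9  23.5 160.4]
```

View pics/w5.png

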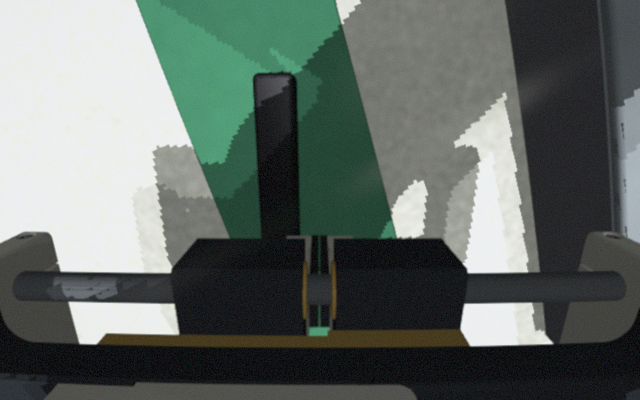

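Emit:
jog_arm:
  moves:
    - [[0,0,-3],0,0]
    - [[0,0,-3],0,0]
    - [[3.2,-2.1,0],0,0]
    - [[0,0,1.5],0,0]
    - [[0,0,1],0,0]
    - [[0,0,0.3],0,0]
    - [[0,0,0],0,0]
  newtons: 30

```text
time_s: 9.55
tcp_pos: [0.518, 0.0422, 0.035]
eef_rot: [-179.9, -0.0, 158.0]
contact_force: [0.2, -0.1, -0.0]
gripper_width: 0.0001
gripper_force: 0.0
```

Emit:
jog_arm:
  moves:
    - [[0,0,0.3],0,0]
    - [[0,0,0.2],0,0]
    - [[0,0,0],0,0]

```text
time_s: 9.93
tcp_pos: [0.5178, 0.0422, 0.0304]
eef_rot: [-180.0, -0.0, 158.0]
contact_force: [-0.2, 0.5, 0.2]
gripper_width: 0.0004
gripper_force: 0.0
```

Emit:
jog_arm:
  moves:
    - [[0,0,0.2],0,0]
    - [[0,0,0.2],0,0]
    - [[0,0,0],0,0]

```text
time_s: 10.3
tcp_pos: [0.5177, 0.0423, 0.0264]
eef_rot: [-180.0, -0.0, 158.0]
contact_force: [0.7, -0.4, 0.2]
gripper_width: 0.0004
gripper_force: 0.0
```

Emit:
jog_arm:
  moves:
    - [[0,0,0.3],0,0]
    - [[0,0,0.2],0,0]
    - [[0,0,0],0,0]

```text
time_s: 10.68
tcp_pos: [0.5177, 0.0422, 0.0213]
eef_rot: [-180.0, -0.0, 158.0]
contact_force: [0.2, 0.7, 0.2]
gripper_width: 0.0003
gripper_force: 0.0
```

Emit:
jog_arm:
  moves:
    - [[0,0,0.3],0,0]
    - [[0,0,0.3],0,0]
    - [[0,0,0],0,0]

```text
time_s: 11.05
tcp_pos: [0.5176, 0.0422, 0.0153]
eef_rot: [-180.0, -0.0, 158.0]
contact_force: [-0.2, 0.2, 0.6]
gripper_width: 0.0005
gripper_force: 0.0
```

```bash
python3 - <<'E'
from h import *
c,s=shot("wrist"); print(s["tcp_pos"])
c2,_=shot("side"); 
p=w2p(c2,[.52,.04,.03])[0].astype(int)
a=c["pixels"][100:345,170:470]; d=c2["pixels"][p[1]-60:p[1]+50,p[0]-70:p[0]+70]
cv2.imwrite("pics/m3.png",np.hstack([cv2.resize(i,(400,320),interpolation=cv2.INTER_CUBIC) for i in(a,d)]))
E
```

```text
[0.51759744 0.04219965 0.01525215]
```

View pics/m3.png

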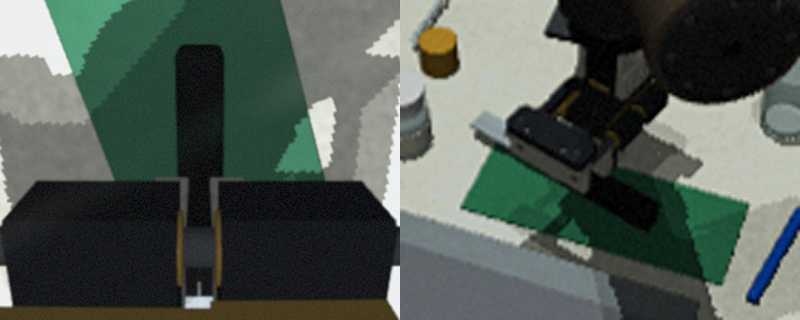

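Emit:
jog_arm:
  moves:
    - [[0,0,0.4],0,0]
    - [[0,0,0.3],0,0]
    - [[0,0,0.2],0,0]
    - [[0,0,0],0,0]

```text
time_s: 11.65
tcp_pos: [0.5177, 0.0422, 0.0063]
eef_rot: [-180.0, -0.0, 158.0]
contact_force: [-0.5, -0.8, -0.2]
gripper_width: 0.0005
gripper_force: 0.0
```

Emit:
jog_arm:
  moves:
    - [[0,0,0.2],0,0]
    - [[0,0,0],0,0]

```text
time_s: 11.9
tcp_pos: [0.5178, 0.0423, 0.0044]
eef_rot: [-180.0, -0.0, 158.0]
contact_force: [-0.0, -0.2, 0.3]
gripper_width: 0.0003
gripper_force: 0.0
```

Emit:
jog_arm:
  moves:
    - [[0,0,0.2],0,0]
    - [[0,0,0],0,0]

```text
time_s: 12.15
tcp_pos: [0.5177, 0.0423, 0.0024]
eef_rot: [-180.0, -0.0, 158.0]
contact_force: [-0.1, -0.5, 0.6]
gripper_width: 0.0005
gripper_force: 0.0
```

```bash
python3 - <<'E'
from h import *
s=get_state(); print(s)
w=cv2.imread("pics/w1.png"); print([(r,w[r,220].tolist()) for r in range(225,245,2)])
c,_=shot("wrist")
for P in([0,.043,0],[0,.043,-.01],[0,.043,-.02],[0,.043,-.03],[0,.043,-.04]):
    H=np.linalg.inv(np.array(c["hand_eye"])); v=H[:3,:3]@P+H[:3,3]; print(P,c["mtx"][0][0]*v[0]/v[2]+318.9,c["mtx"][0][0]*v[1]/v[2]+196.2)
E
```

```text
{'time_s': 12.15, 'joints': array([ 2.63354822e+01,  1.79544858e+01, -3.21423547e+01, -2.59426605e-03,
       -3.99182247e+01, -1.38293148e+02]), 'qd': array([-0.04973352, -0.13847958,  0.13662848,  0.17968492, -0.22799916,
        0.10506437]), 'joint_torque': array([ 4.12620750e-03, -4.52491951e+01,  1.99011058e+01,  4.69382331e+00,
       -4.01500252e-02, -6.67518793e-05]), 'tcp_pos': array([0.51771096, 0.04226924, 0.00241518]), 'eef_rot': array([-1.79989860e+02, -1.12656234e-02,  1.58040344e+02]), 'contact_force': array([-0.07993297, -0.49061239,  0.61497817]), 'moment': array([-0.071714  ,  0.02678989, -0.02886509]), 'gripper_force': 0.0, 'gripper_width': 0.0004876069577845187}
[(225, [215, 224, 220]), (227, [212, 222, 221]), (229, [208, 219, 217]), (231, [216, 223, 222]), (233, [224, 231, 229]), (235, [179, 188, 185]), (237, [82, 88, 87]), (239, [73, 79, 76]), (241, [65, 70, 70]), (243, [51, 51, 51])]
[0, 0.043, 0] 388.75177311108934 225.5620061790569
[0, 0.043, -0.01] 392.14560302912116 231.8770726415125
[0, 0.043, -0.02] 395.8860405195456 238.83708888310122
[0, 0.043, -0.03] 400.02904079169275 246.5461735174172
[0, 0.043, -0.04] 404.64328835198285 255.13213118802264
```

Emit:
jog_arm:
  moves:
    - [[0,0,0.3],0,0]
    - [[0,0,0.2],0,0]
    - [[0,0,0],0,0]

```text
time_s: 12.58
tcp_pos: [0.5176, 0.0422, -0.0027]
eef_rot: [-180.0, -0.0, 158.0]
contact_force: [-0.5, -0.0, -0.3]
gripper_width: 0.0001
gripper_force: 0.0
```

Emit:
jog_arm:
  moves:
    - [[0,0,0.2],0,0]
    - [[0,0,0.2],0,0]
    - [[0,0,0],0,0]

```text
time_s: 12.95
tcp_pos: [0.5179, 0.0423, -0.0057]
eef_rot: [180.0, 0.0, 158.1]
contact_force: [-3.6, 0.9, 9.6]
gripper_width: 0.0002
gripper_force: 4.8
```

Emit:
jog_arm:
  moves:
    - [[0,0,0.2],0,0]
    - [[0,0,0.1],0,0]
    - [[0,0,0],0,0]

```text
time_s: 13.32
tcp_pos: [0.5181, 0.0424, -0.006]
eef_rot: [180.0, 0.1, 158.1]
contact_force: [-15.0, 2.0, 43.3]
gripper_width: 0.0006
gripper_force: 21.3
```

```bash
sed -i 's/p=np.array(s\["tcp_pos"\]); a=/p=np.array(s["tcp_pos"])+[0,0,.0345]; a=/; s/rows from the measured pose to the target (m, deg)/target is the real fingertip: 34.5 mm above the reported TCP/' h.py; python3 - <<'E'
from h import *
s=get_state(); print(s["tcp_pos"]); plan(.5568,.0272,.06,158.1,5)
E
```

```text
[ 0.51810175  0.04235145 -0.00598374]
[[[-4.16,0.04,-3.15],0.0,5]]
```

Emit:
jog_arm:
  moves:
    - [[0,0,-3.5],0,5]
    - [[-4.16,0,0],0,5]
    - [[0,0,0],0,5]
    - [[0,0,0],0,5]
    - [[0,0,0],0,5]
    - [[0,0,0],0,5]
    - [[0,0,2.5],0,5]
    - [[0,0,2.5],0,5]
    - [[0,0,0.4],0,5]
    - [[0,0,0],0,5]

```text
time_s: 14.58
tcp_pos: [0.5565, 0.0268, -0.0282]
eef_rot: [-180.0, -0.0, 158.1]
contact_force: [-0.9, 0.2, -0.7]
gripper_width: 0.0495
gripper_force: 0.0
```

Emit:
jog_arm:
  moves:
    - [[0,0,0],0,1.0]
    - [[0,0,0],0,1.0]
    - [[0,0,0],0,1.0]
    - [[0,0,0],0,1.0]
    - [[0,0,0],0,1.0]
    - [[0,0,0],0,1.0]
  newtons: 60

```text
time_s: 15.32
tcp_pos: [0.5567, 0.0269, -0.028]
eef_rot: [180.0, 0.0, 158.1]
contact_force: [-1.8, 0.3, 5.1]
gripper_width: 0.0197
gripper_force: 60.0
```

```bash
python3 - <<'E'
from h import *
plan(.5349,.0485,.13,-95.4,1)
E
```

```text
[[[0.26,0.11,-1.12],-9.7,1],[[0.24,0.15,-1.12],-9.7,1],[[0.21,0.19,-1.12],-9.7,1],[[0.17,0.22,-1.12],-9.7,1],[[0.13,0.25,-1.12],-9.7,1],[[0.09,0.26,-1.12],-9.7,1],[[0.04,0.28,-1.12],-9.7,1],[[-0.0,0.28,-1.12],-9.7,1],[[-0.05,0.27,-1.12],-9.7,1],[[-0.1,0.26,-1.12],-9.7,1],[[-0.14,0.24,-1.12],-9.7,1]]
```

Emit:
jog_arm:
  moves:
    - [[0,0,-2.5],0,1]
    - [[0,0,-3.5],0,1]
    - [[0,0,-3.5],0,1]
    - [[0,0,-2.8],0,1]

```text
time_s: 15.82
tcp_pos: [0.5562, 0.0267, 0.0956]
eef_rot: [180.0, -0.0, 158.0]
contact_force: [-0.1, 0.5, -2.8]
gripper_width: 0.0196
gripper_force: 60.0
```

Emit:
jog_arm:
  moves:
    - [[0.26,0.11,0],-9.7,1]
    - [[0.24,0.15,0],-9.7,1]
    - [[0.21,0.19,0],-9.7,1]
    - [[0.17,0.22,0],-9.7,1]
    - [[0.13,0.25,0],-9.7,1]
    - [[0.09,0.26,0],-9.7,1]
    - [[0.04,0.28,0],-9.7,1]
    - [[0,0.28,0],-9.7,1]
    - [[-0.05,0.27,0],-9.7,1]
    - [[-0.1,0.26,0],-9.7,1]
    - [[-0.14,0.24,0],-9.7,1]
    - [[0,0,0],0,1]

```text
time_s: 17.32
tcp_pos: [0.5341, 0.0484, 0.0941]
eef_rot: [180.0, -0.0, -95.3]
contact_force: [-0.6, 0.1, -0.7]
gripper_width: 0.0197
gripper_force: 60.0
```

```bash
python3 - <<'E'
from h import *
c,s=shot("wrist"); print(s["tcp_pos"],s["eef_rot"],s["gripper_width"])
zr=s["tcp_pos"][2]+.0345
for t,z in(("blade",zr+.0095),("lid",.078),("case",.078)):
    for q in regions_of(c,t)[:1]: print(t,round(q["confidence"],2),q["pixel"],q["pixels"].sum(),rect(c,q["pixels"],z,s))
c2,_=shot("top","t6")
for t,z in(("blade",zr+.0095),("lid",.078),("case",.078)):
    for q in regions_of(c2,t)[:1]: print(t,round(q["confidence"],2),q["pixel"],q["pixels"].sum(),rect(c2,q["pixels"],z))
c3,_=shot("side")
print(w2p(c3,[[.547,.176,.072],[.5489,.1958,.067]]))
plan(.5349,.0485,.058,-95.4,1)
d=c3["pixels"][150:350,200:440]
cv2.imwrite("pics/m4.png",np.hstack([cv2.resize(c["pixels"],(400,250)),cv2.resize(d,(400,333))[:250]]))
E
```

```text
[0.53413855 0.04842861 0.09412938] [ 1.79950312e+02 -1.24643991e-02 -9.53281407e+01] 0.0197257253474848
blade 0.98 [319.0, 170.5] 12500 [530.7   2.7 105.2  21.8  84.6]
lid 0.68 [517.3, 2.1] 420 [407.9 -68.   35.2   5.3 176.6]
case 0.66 [294.2, 331.4] 219 [563.9 133.   10.7   8.1  83.4]
blade 0.84 [327.0, 215.9] 340 [528.2 -14.   66.7  22.9  84.2]
lid 0.74 [218.6, 259.2] 2032 [461.8 262.3 160.5 106.1  86.9]
case 0.91 [220.5, 257.8] 2217 [464.1 254.9 163.6 109.5  85.5]
[[314.65986875 258.96013137]
 [311.59445556 266.51948848]]
[[[-0.0,-0.01,3.55],0.0,1],[[-0.0,-0.01,3.55],0.0,1]]
```

View pics/m4.png

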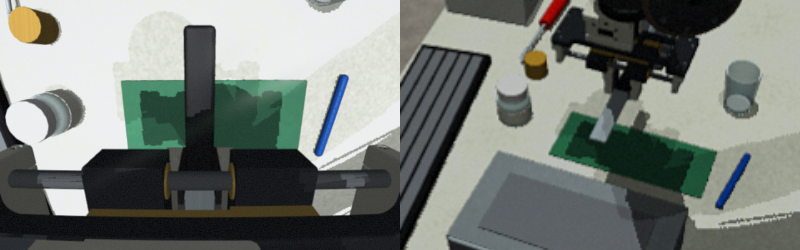

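Emit:
jog_arm:
  moves:
    - [[0,0,3.55],0,1]
    - [[0,0,3.5],0,1]
    - [[0,0,0],0,1]
    - [[0,0,0],0,1]

```text
time_s: 18.27
tcp_pos: [0.5355, 0.0487, 0.0252]
eef_rot: [-179.9, 0.0, -95.2]
contact_force: [0.9, 0.1, -0.4]
gripper_width: 0.0197
gripper_force: 60.0
```

```bash
python3 - <<'E'
from h import *
s=get_state(); print(s["tcp_pos"],s["eef_rot"],s["contact_force"])
c3,_=shot("side"); q=reg(c3,"blade"); print(q["confidence"],q["pixel"])
ys,xs=np.where(q["pixels"]); i=ys.argmax(); print("tip px",xs[ys>=ys.max()-1].mean(),ys.max())
u=np.array([np.cos(np.radians(84.6)),np.sin(np.radians(84.6))]); t=np.array(s["tcp_pos"][:2])+.108*u
print("pred tip",t,w2p(c3,[[*t,.0675]]), "lid edge", w2p(c3,[[.547,.1759,.072],[.547,.1759,.078]]))
d=c3["pixels"][200:330,230:430]
cv2.imwrite("pics/m5.png",cv2.resize(d,(800,520),interpolation=cv2.INTER_CUBIC))
plan(.5387,.0883,.058,-95.4,1,4)
E
```

```text
[0.53551587 0.04867172 0.02515631] [-1.79937906e+02  5.87702949e-03 -9.52455688e+01] [ 0.87662784  0.13638858 -0.3843102 ]
0.7 [323.8, 236.5]
tip px 319.54545454545456 254
pred tip [0.54567957 0.15619241] [[317.41976333 253.99340264]] lid edge [[314.67130544 258.92809208]
 [314.67357865 257.33734931]]
[[[-0.99,0.02,0.05],0.0,1],[[-0.99,0.02,0.05],0.0,1],[[-0.99,0.02,0.05],0.0,1],[[-0.99,0.02,0.05],0.0,1]]
```

View pics/m5.png

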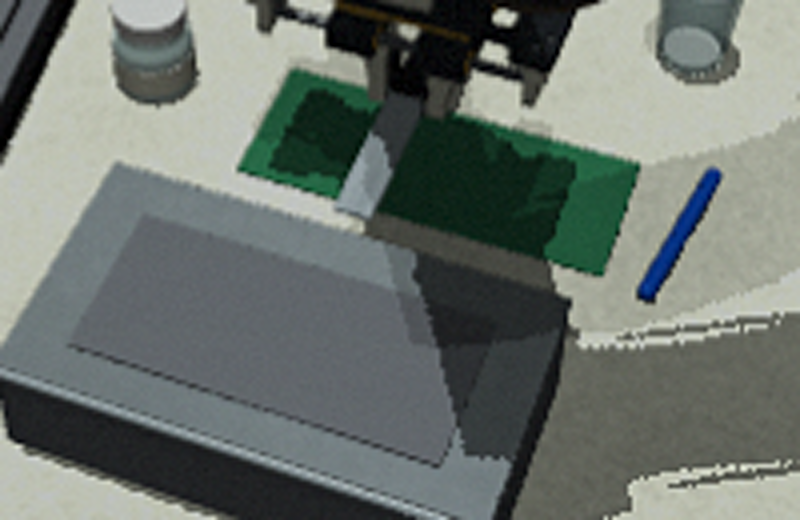

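Emit:
jog_arm:
  moves:
    - [[0,0,0.15],0,1]
    - [[-1,0,0],0,1]
    - [[-1,0,0],0,1]
    - [[0,0,0],0,1]

```text
time_s: 18.88
tcp_pos: [0.5367, 0.0695, 0.0227]
eef_rot: [-180.0, 0.0, -95.2]
contact_force: [0.9, 0.6, -1.1]
gripper_width: 0.0202
gripper_force: 60.0
```

Emit:
jog_arm:
  moves:
    - [[-1,0,0],0,1]
    - [[-1,0,0],0,1]
    - [[0,0,0],0,1]
    - [[0,0,0],0,1]

```text
time_s: 19.38
tcp_pos: [0.5382, 0.0884, 0.0225]
eef_rot: [180.0, -0.0, -95.2]
contact_force: [-0.4, -0.4, -1.5]
gripper_width: 0.0196
gripper_force: 60.0
```

Emit:
jog_arm:
  moves:
    - [[0,0,-0.5],0,1]
    - [[-0.2,0,-0.6],0,1]
    - [[-0.15,0,-0.65],0,1]
    - [[-0.2,0,-1.33],0,1]
    - [[-0.33,0,-1.31],0,1]
    - [[0,0,0],0,1]

```text
time_s: 20.12
tcp_pos: [0.5404, 0.098, 0.0682]
eef_rot: [-179.8, 0.1, -95.2]
contact_force: [0.9, 0.1, -0.8]
gripper_width: 0.0197
gripper_force: 60.0
```

```bash
python3 - <<'E'
from h import *
s=get_state(); print(s["tcp_pos"],s["contact_force"],s["moment"])
c3,_=shot("side"); q=reg(c3,"blade"); print(q["confidence"],q["pixel"],q["pixels"].sum()); q=reg(c3,"lid"); print(q["confidence"],q["pixel"],q["pixels"].sum())
cv2.imwrite("pics/m6.png",np.vstack([cv2.resize(c3["pixels"][180:320,230:430],(800,560),interpolation=cv2.INTER_CUBIC)]))
E
```

```text
[0.54035751 0.0980491  0.06821728] [ 0.87363404  0.05809122 -0.78288287] [ 0.0809755   0.14607118 -0.02196513]
0.53 [264.4, 208.8] 479
0.75 [281.2, 185.1] 155
```

View pics/m6.png

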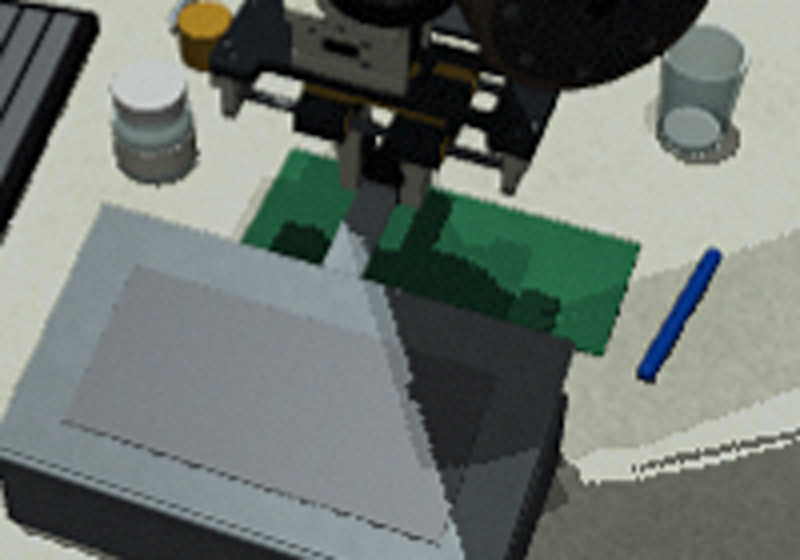

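Emit:
jog_arm:
  moves:
    - [[-0.47,0,-1.27],0,1]
    - [[-0.58,0,-1.21],0,1]
    - [[-0.71,0,-1.15],0,1]
    - [[-0.81,0,-1.08],0,1]
    - [[-0.92,0,-0.98],0,1]
    - [[-1.02,0,-0.89],0,1]
    - [[0,0,0],0,1]

```text
time_s: 21.15
tcp_pos: [0.5441, 0.1436, 0.1332]
eef_rot: [-179.9, 0.1, -95.2]
contact_force: [-0.1, -1.1, -2.0]
gripper_width: 0.0198
gripper_force: 60.0
```

Emit:
jog_arm:
  moves:
    - [[-1.1,0,-0.79],0,1]
    - [[-1.17,0,-0.67],0,1]
    - [[-1.23,0,-0.55],0,1]
    - [[-1.28,0,-0.43],0,1]
    - [[-1.32,0,-0.29],0,1]
    - [[-1.34,0,-0.17],0,1]
    - [[0,0,0],0,1]
    - [[0,0,0],0,1]

```text
time_s: 22.15
tcp_pos: [0.5502, 0.2164, 0.1612]
eef_rot: [-180.0, 0.0, -95.2]
contact_force: [-0.6, -0.1, -1.7]
gripper_width: 0.0199
gripper_force: 60.0
```

```bash
python3 - <<'E'
from h import *
s=get_state(); print(s["tcp_pos"],s["contact_force"],s["moment"])
c3,_=shot("side","s7"); c2,_=shot("top","t7")
for n,c in(("s",c3),("t",c2)):
  for t in("blade","lid","case","bar"):
    try:
      for q in regions_of(c,t)[:3]: 
        ys,xs=np.where(q["pixels"]); print(n,t,round(q["confidence"],2),q["pixel"],len(xs),(xs.min(),xs.max(),ys.min(),ys.max()))
    except Exception as e: print(e)
# lid edge expected at theta=1.45
u=np.array([np.cos(np.radians(84.6)),np.sin(np.radians(84.6))]); h=np.array([.5548,.2585])+.075*u
v=np.array([-u[1],u[0]])
for th in(1.2,1.35,1.5,1.65):
    for sd in(-.145,.145):
        P=[*(h-.158*np.cos(th)*u+sd*v),.072+.158*np.sin(th)]; print(th,sd,w2p(c3,P)[0],w2p(c2,P)[0])
E
```

```text
[0.55018678 0.21641897 0.16121772] [-0.62701292 -0.13500671 -1.74297662] [0.05526799 0.12524589 0.02381859]
s blade 0.8 [298.8, 249.3] 468 (np.int64(287), np.int64(311), np.int64(225), np.int64(266))
s blade 0.21 [298.6, 295.1] 9969 (np.int64(218), np.int64(371), np.int64(244), np.int64(350))
s lid 0.95 [288.8, 289.7] 6635 (np.int64(217), np.int64(357), np.int64(244), np.int64(334))
s lid 0.34 [277.2, 259.3] 21 (np.int64(272), np.int64(278), np.int64(257), np.int64(260))
s case 0.57 [297.1, 294.9] 9825 (np.int64(218), np.int64(371), np.int64(244), np.int64(349))
s bar 0.74 [299.5, 247.6] 442 (np.int64(288), np.int64(311), np.int64(227), np.int64(266))
t blade 0.67 [235.0, 203.6] 562 (np.int64(205), np.int64(259), np.int64(196), np.int64(210))
t lid 0.77 [153.2, 243.9] 1849 (np.int64(135), np.int64(173), np.int64(123), np.int64(272))
t case 0.82 [210.4, 243.5] 5681 (np.int64(135), np.int64(254), np.int64(123), np.int64(276))
t bar 0.71 [221.7, 225.2] 559 (np.int64(186), np.int64(240), np.int64(217), np.int64(234))
t bar 0.62 [228.0, 171.6] 350 (np.int64(210), np.int64(244), np.int64(165), np.int64(179))
t bar 0.49 [228.4, 195.7] 151 (np.int64(217), np.int64(242), np.int64(190), np.int64(197))
1.2 -0.145 [232.14353067 230.47984513] [185.59666071 125.09024274]
1.2 0.145 [366.02624944 270.75543665] [164.87248321 275.43645026]
1.35 -0.145 [226.42460564 235.94825713] [173.00182259 123.21062316]
1.35 0.145 [362.86420255 277.55607973] [151.214929   274.52395467]
1.5 -0.145 [220.51934045 243.05448682] [160.67075376 121.98367176]
1.5 0.145 [359.30180343 286.08846007] [137.95812615 273.50496877]
1.65 -0.145 [214.59590441 251.67859979] [149.06354795 121.45755424]
1.65 0.145 [355.42314765 296.19736915] [125.61262659 272.4198568 ]
```

Emit:
jog_arm:
  moves:
    - [[3,0,0],0,1]
    - [[5,0,0],0,1]
    - [[5,0,0],0,1]
    - [[4,0,0],0,1]
    - [[0,0,0],0,1]

```text
time_s: 23.28
tcp_pos: [0.534, 0.0445, 0.1615]
eef_rot: [-180.0, -0.0, -95.4]
contact_force: [-0.0, -0.0, -1.3]
gripper_width: 0.0195
gripper_force: 60.0
```

```bash
python3 - <<'E'
from h import *
plan(.5568,.0443,.10,174.9,1,10)
E
```

```text
[[[-0.02,-0.23,0.96],9.0,1],[[-0.05,-0.22,0.96],9.0,1],[[-0.09,-0.21,0.96],9.0,1],[[-0.12,-0.19,0.96],9.0,1],[[-0.15,-0.17,0.96],9.0,1],[[-0.17,-0.15,0.96],9.0,1],[[-0.2,-0.12,0.96],9.0,1],[[-0.21,-0.09,0.96],9.0,1],[[-0.22,-0.05,0.96],9.0,1],[[-0.23,-0.02,0.96],9.0,1]]
```

Emit:
jog_arm:
  moves:
    - [[-0.02,-0.23,0.96],9,1]
    - [[-0.05,-0.22,0.96],9,1]
    - [[-0.05,-0.21,0.96],9,1]
    - [[-0.05,-0.19,0.96],9,1]
    - [[-0.1,-0.17,0.96],9,1]
    - [[-0.1,-0.15,0.96],9,1]
    - [[-0.1,-0.12,0.96],9,1]
    - [[-0.1,-0.09,0.96],9,1]
    - [[-0.1,-0.05,0.96],9,1]
    - [[-0.1,-0.02,0.96],9,1]
    - [[0,0,0],0,1]

```text
time_s: 24.65
tcp_pos: [0.5513, 0.0439, 0.0646]
eef_rot: [-180.0, -0.1, 174.8]
contact_force: [-0.7, 0.0, -1.4]
gripper_width: 0.0199
gripper_force: 60.0
```

```bash
python3 - <<'E'
from h import *
s=get_state(); print(s["tcp_pos"],s["eef_rot"]); plan(.547,.0443,.009,174.9,1,4)
E
```

```text
[0.55127849 0.04386835 0.06462542] [-1.79966388e+02 -6.59705951e-02  1.74825162e+02]
[[[0.11,0.0,2.25],0.0,1],[[0.11,0.0,2.25],0.0,1],[[0.11,0.0,2.25],0.0,1],[[0.11,0.0,2.25],0.0,1]]
```

Set it down, release, rise and go over the case for a look at the bars.

Emit:
jog_arm:
  moves:
    - [[0.11,0,2.25],0,1]
    - [[0.11,0,2.25],0,1]
    - [[0.11,0,2.25],0,1]
    - [[0.11,0,2.2],0,1]
    - [[0,0,0.2],0,1]
    - [[0,0,0],0,1]

```text
time_s: 25.4
tcp_pos: [0.5478, 0.0442, -0.0255]
eef_rot: [180.0, 0.0, 174.9]
contact_force: [-0.0, 0.8, -0.6]
gripper_width: 0.0201
gripper_force: 60.0
```

Emit:
jog_arm:
  moves:
    - [[0,0,0],0,5]
    - [[0,0,0],0,5]
    - [[0,0,0],0,5]
    - [[0,0,0],0,5]
    - [[0,0,-1],0,5]
    - [[0,0,-5],0,5]
    - [[0,0,-5],0,5]
    - [[0,0,-5],0,5]
    - [[0,0,0],0,5]

```text
time_s: 26.52
tcp_pos: [0.55, 0.0447, 0.139]
eef_rot: [179.8, 0.5, 174.8]
contact_force: [0.4, -0.4, -0.3]
gripper_width: 0.0501
gripper_force: 0.0
```

```bash
python3 - <<'E'
from h import *
c,s=shot("wrist"); print(s["time_s"],s["tcp_pos"],s["gripper_width"])
q=reg(c,"blade"); print(q["confidence"],rect(c,q["pixels"],.02,s))
plan(.5465,.175,.22,-95.4,5)
E
```

```text
26.525 [0.54998427 0.04470838 0.13903275] 0.050054761293825495
0.73 [551.1  42.8 199.1  25.7 175.3]
[[[0.14,1.45,-0.56],-10.0,5],[[-0.11,1.45,-0.56],-10.0,5],[[-0.36,1.41,-0.56],-10.0,5],[[-0.6,1.33,-0.56],-10.0,5],[[-0.82,1.2,-0.56],-10.0,5],[[-1.02,1.04,-0.56],-10.0,5],[[-1.18,0.85,-0.56],-10.0,5],[[-1.31,0.63,-0.56],-10.0,5],[[-1.4,0.39,-0.56],-10.0,5]]
```

Emit:
jog_arm:
  moves:
    - [[0.14,1.45,0.2],-10,5]
    - [[-0.11,1.45,0.2],-10,5]
    - [[-0.36,1.41,0.2],-10,5]
    - [[-0.6,1.33,0.2],-10,5]
    - [[-0.82,1.2,0.2],-10,5]
    - [[-1.02,1.04,0.2],-10,5]
    - [[-1.18,0.85,0.2],-10,5]
    - [[-1.31,0.63,0.2],-10,5]
    - [[-2.4,0.39,0.2],-10,5]
    - [[-1.5,0,0],0,5]
    - [[0,0,0],0,5]

```text
time_s: 28.0
tcp_pos: [0.5499, 0.1999, 0.1148]
eef_rot: [179.9, -0.1, -95.4]
contact_force: [0.1, -0.1, -0.2]
gripper_width: 0.0499
gripper_force: 0.0
```

```bash
python3 - <<'E'
from h import *
c,s=shot("wrist","w8"); print(s["time_s"],s["tcp_pos"],s["eef_rot"])
for q in regions_of(c,"bar1")[:5]: 
    ys,xs=np.where(q["pixels"]); print(round(q["confidence"],2),q["pixel"],len(xs),(xs.min(),xs.max(),ys.min(),ys.max()),rect(c,q["pixels"],.055,s))
u=np.array([np.cos(np.radians(84.6)),np.sin(np.radians(84.6))]);v=np.array([-u[1],u[0]]);C=np.array([.5548,.2585])
for y in(-.096,-.032,.032,.096): print(C+y*v,w2p(c,[[*(C+y*v-.06*u),.046],[*(C+y*v+.06*u),.046]],s).round(0).tolist())
cv2.imwrite("pics/w8c.png",cv2.resize(c["pixels"][0:240,140:520],(800,505),interpolation=cv2.INTER_CUBIC))
E
```

```text
28.0 [0.54988331 0.19990375 0.11478699] [ 1.79923747e+02 -6.78984791e-02 -9.54261893e+01]
0.97 [205.3, 212.8] 2264 (np.int64(179), np.int64(225), np.int64(186), np.int64(254)) [646.6 209.4  57.8  36.6  83.2]
0.93 [353.8, 233.9] 4267 (np.int64(333), np.int64(379), np.int64(186), np.int64(330)) [524.3 229.6  74.   35.1  84.6]
0.63 [281.7, 233.7] 4099 (np.int64(255), np.int64(301), np.int64(186), np.int64(331)) [585.6 224.2  75.2  34.7  85.6]
[0.65037395 0.2494656 ] [[202.0, 194.0], [215.0, 320.0]]
[0.58665798 0.25548853] [[281.0, 194.0], [285.0, 321.0]]
[0.52294202 0.26151147] [[361.0, 194.0], [356.0, 321.0]]
[0.45922605 0.2675344 ] [[440.0, 194.0], [426.0, 320.0]]
```

View pics/w8c.png

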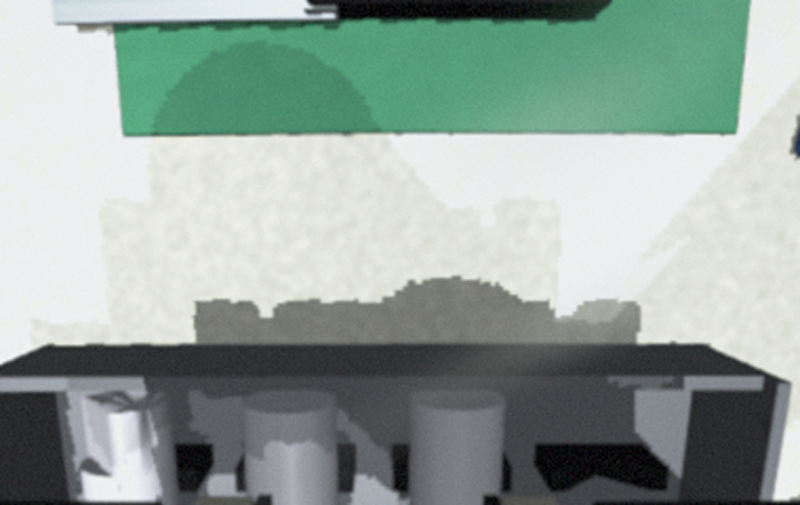

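```bash
python3 - <<'E'
from h import *
plan(.5529,.2386,.29,-95.4,5)
E
```

```text
[[[-1.32,0.02,-4.68],0.0,5],[[-1.32,0.02,-4.68],0.0,5],[[-1.32,0.02,-4.68],0.0,5]]
```

Emit:
jog_arm:
  moves:
    - [[0,0,-5],0,5]
    - [[0,0,-5],0,5]
    - [[-2,0,-4],0,5]
    - [[-2,0,0],0,5]
    - [[0,0,0],0,5]

```text
time_s: 28.72
tcp_pos: [0.5536, 0.2397, 0.2551]
eef_rot: [179.9, -0.0, -95.3]
contact_force: [-0.9, 0.4, -0.3]
gripper_width: 0.0501
gripper_force: 0.0
```

```bash
cat >> h.py <<'E'
def patch(c,s,P,ang,z,L=70,W=26,k=2):
    """rectified view (k px/mm) of plane z round P: columns along ang (deg), rows across (left of ang up)"""
    d=np.array([np.cos(np.radians(ang)),np.sin(np.radians(ang))]); n=np.array([-d[1],d[0]])
    t=np.arange(-L,L+.01,1/k)/1000; w=np.arange(W,-W-.01,-1/k)/1000
    tt,ww=np.meshgrid(t,w); X=np.array(P)[:2]+tt[...,None]*d+ww[...,None]*n
    uv=w2p(c,np.c_[X.reshape(-1,2),np.full(tt.size,z)],s).reshape(*tt.shape,2).astype(np.float32)
    return cv2.remap(c["pixels"],uv[...,0],uv[...,1],cv2.INTER_LINEAR)
E
python3 - <<'E'
from h import *
c,s=shot("wrist","w9"); print(s["time_s"],s["tcp_pos"],s["eef_rot"])
for q in regions_of(c,"bar1")[:5]: 
    ys,xs=np.where(q["pixels"]); print(round(q["confidence"],2),q["pixel"],len(xs),(xs.min(),xs.max(),ys.min(),ys.max()),rect(c,q["pixels"],.052,s))
q=reg(c,"case"); print(q["confidence"],rect(c,q["pixels"],.062,s))
u=np.array([np.cos(np.radians(84.6)),np.sin(np.radians(84.6))]);v=np.array([-u[1],u[0]]);C=np.array([.5548,.2585])
out=[]
for y in(-.096,-.032,.032):
    p=patch(c,s,C+y*v,84.6,.05); out.append(p); g=p.mean(2)
    print("y",y)
    for t in(-56,-48,-40,-20,0,20,40,48,56): print(t,g[::4,int((t+70)*2)-3:int((t+70)*2)+4].mean(1).astype(int).tolist())
np.save("p9.npy",np.array(out)); cv2.imwrite("pics/w9c.png",cv2.resize(np.vstack(out),(800,560),interpolation=cv2.INTER_CUBIC))
E
```

```text
28.725 [0.55356842 0.23967729 0.25506767] [ 1.79949681e+02 -4.77012286e-03 -9.53046098e+01]
0.81 [245.3, 175.5] 3073 (np.int64(221), np.int64(256), np.int64(123), np.int64(227)) [652.  247.5 128.   37.7  84.1]
0.71 [292.3, 172.6] 2849 (np.int64(275), np.int64(305), np.int64(124), np.int64(226)) [590.2 253.2 125.3  35.3  84.1]
0.68 [345.4, 171.6] 2996 (np.int64(329), np.int64(360), np.int64(123), np.int64(226)) [526.6 258.5 126.3  35.6  84.7]
0.58 [559.9 279.1 299.1 199.6 174.7]
y -0.096
-56 [159, 92, 69, 70, 71, 77, 109, 148, 157, 128, 140, 200, 220, 232, 239, 235, 204, 184, 182, 183, 183, 183, 176, 180, 185, 185, 185]
-48 [135, 75, 70, 69, 69, 76, 110, 141, 154, 146, 161, 200, 215, 227, 238, 233, 203, 184, 183, 182, 182, 183, 179, 181, 184, 184, 184]
-40 [163, 109, 65, 64, 64, 74, 110, 141, 163, 169, 184, 207, 220, 230, 238, 233, 203, 182, 178, 172, 154, 141, 142, 162, 182, 183, 183]
-20 [185, 134, 98, 80, 68, 81, 121, 158, 187, 209, 224, 233, 237, 239, 239, 239, 239, 239, 239, 239, 239, 235, 222, 187, 176, 179, 180]
0 [181, 125, 94, 75, 69, 80, 120, 158, 189, 211, 225, 232, 238, 23
[... 2288 characters left out ...]
 127, 125, 123, 117, 112, 106, 100, 87, 74, 68, 69]
0 [78, 79, 79, 79, 79, 79, 94, 106, 112, 117, 122, 123, 124, 126, 127, 128, 125, 125, 122, 118, 112, 108, 100, 92, 75, 76, 92]
20 [70, 70, 72, 63, 39, 42, 80, 106, 113, 119, 119, 121, 124, 125, 127, 123, 124, 123, 122, 120, 121, 125, 116, 100, 67, 58, 67]
40 [66, 69, 70, 67, 69, 78, 91, 110, 133, 145, 151, 148, 152, 163, 175, 167, 140, 131, 123, 126, 126, 125, 134, 144, 145, 145, 146]
48 [69, 78, 100, 121, 139, 138, 108, 93, 101, 115, 118, 116, 146, 188, 199, 219, 196, 161, 128, 125, 125, 127, 135, 145, 144, 144, 145]
56 [48, 47, 47, 47, 47, 53, 88, 120, 148, 200, 174, 123, 138, 141, 140, 200, 220, 171, 124, 110, 80, 55, 47, 48, 50, 49, 49]
```

```bash
python3 - <<'E'
from h import *
p=np.load("p9.npy"); w=cv2.imread("pics/w9.png")[112:236,215:370]
t=cv2.imread("pics/t7.png")[160:240,180:250]
L=np.vstack([cv2.resize(i,(520,198),interpolation=cv2.INTER_CUBIC) for i in p])
R=np.vstack([cv2.resize(w,(278,222),interpolation=cv2.INTER_CUBIC),cv2.resize(t,(278,318),interpolation=cv2.INTER_CUBIC),np.zeros((54,278,3),np.uint8)])
cv2.imwrite("pics/m9.png",np.hstack([L,R]))
E
```

```text
(no output)
```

View pics/m9.png

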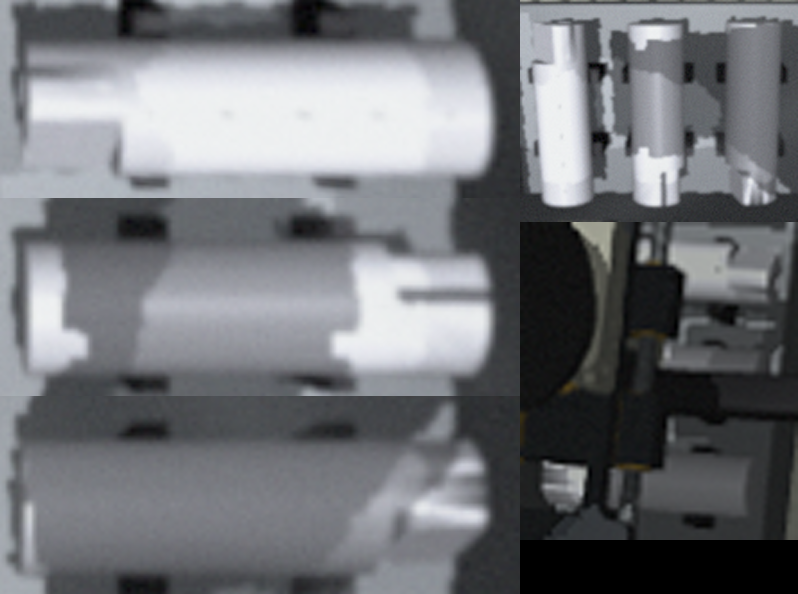

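```bash
python3 - <<'E'
from h import *
plan(.5263,.2590,.125,-95.4,4.2)
E
```

```text
[[[-0.45,0.72,4.1],0.0,4.2],[[-0.45,0.72,4.1],0.0,4.2],[[-0.45,0.72,4.1],0.0,4.2],[[-0.45,0.72,4.1],0.0,4.2]]
```

Emit:
jog_arm:
  moves:
    - [[-0.45,0.72,0],0,4.2]
    - [[-0.45,0.72,4.1],0,4.2]
    - [[-0.45,0.72,4.1],0,4.2]
    - [[-0.45,0.72,4.1],0,4.2]
    - [[0,0,4.1],0,4.2]
    - [[0,0,0],0,4.2]
    - [[0,0,0],0,4.2]

```text
time_s: 29.75
tcp_pos: [0.5277, 0.2603, 0.0933]
eef_rot: [-179.9, 0.0, -95.2]
contact_force: [0.6, -0.1, 0.6]
gripper_width: 0.0417
gripper_force: 0.0
```

```bash
cat >> h.py <<'E'
def bars(c,s,z=.046):
    out=[]
    for q in regions_of(c,"bar1")[:5]:
        ys,xs=np.where(q["pixels"]); out.append((round(q["confidence"],2),len(xs),[int(i) for i in(xs.min(),xs.max(),ys.min(),ys.max())],rect(c,q["pixels"],z,s).tolist()))
    return out
def prof(c,s,P,ang,z,ts,W=26):
    g=patch(c,s,P,ang,z,70,W).mean(2)
    for t in ts: print(t,g[::4,max(0,int((t+70)*2)-3):int((t+70)*2)+4].mean(1).astype(int).tolist())
E
python3 - <<'E'
from h import *
c,s=shot("wrist","w10"); print(s["time_s"],s["tcp_pos"],s["eef_rot"])
for b in bars(c,s): print(b)
prof(c,s,[.5263,.259],84.6,.046,(-50,-40,-30,-20))
E
```

```text
29.75 [0.5277408  0.26025776 0.09328503] [-1.79919359e+02  3.41645309e-02 -9.52431009e+01]
(0.95, 6109, [205, 263, 116, 251], [588.8, 242.6, 102.6, 37.6, 84.7])
(0.92, 6325, [118, 183, 117, 238], [652.6, 231.4, 92.1, 42.4, 85.1])
(0.58, 7496, [297, 348, 115, 272], [525.9, 257.2, 121.2, 36.1, 84.7])
-50 [140, 140, 141, 150, 131, 166, 190, 206, 217, 223, 228, 238, 236, 238, 238, 238, 231, 225, 214, 201, 183, 152, 153, 169, 169, 169, 169]
-40 [70, 70, 71, 71, 87, 105, 113, 119, 127, 177, 201, 228, 230, 230, 237, 238, 231, 225, 215, 201, 182, 151, 113, 87, 85, 86, 87]
-30 [74, 61, 28, 27, 82, 106, 113, 119, 121, 122, 124, 126, 130, 128, 128, 127, 125, 120, 117, 111, 105, 95, 43, 20, 29, 70, 70]
-20 [79, 78, 78, 76, 92, 107, 114, 119, 122, 123, 123, 126, 129, 129, 128, 125, 124, 121, 116, 110, 105, 94, 71, 66, 68, 70, 70]
```

Emit:
jog_arm:
  moves:
    - [[0.29,0.14,0],0.2,4.2]
    - [[0,0,3.5],0,4.2]
    - [[0,0,3],0,4.2]
    - [[0,0,0],0,4.2]

```text
time_s: 30.35
tcp_pos: [0.5241, 0.2559, 0.0255]
eef_rot: [179.9, -0.1, -95.5]
contact_force: [-0.3, -0.7, -0.6]
gripper_width: 0.042
gripper_force: 0.0
```

Emit:
jog_arm:
  moves:
    - [[0,0,1.8],0,4.2]
    - [[0,0,1.5],0,4.2]
    - [[0,0,0],0,4.2]
    - [[0,0,0],0,3.0]
    - [[0,0,0],0,3.0]
    - [[0,0,0],0,3.0]
    - [[0,0,0],0,3.0]
  newtons: 30

```text
time_s: 31.22
tcp_pos: [0.5248, 0.2573, -0.0056]
eef_rot: [180.0, 0.0, -95.5]
contact_force: [-4.9, 2.1, 3.9]
gripper_width: 0.0353
gripper_force: 30.0
```

Emit:
jog_arm:
  moves:
    - [[0,0,-3],0,3]
    - [[0,0,-5],0,3]
    - [[0,0,-5],0,3]
    - [[0,0,-5],0,3]
    - [[0,0,0],0,3]

```text
time_s: 31.85
tcp_pos: [0.5277, 0.2586, 0.1789]
eef_rot: [-179.6, 0.4, -95.4]
contact_force: [0.8, -0.1, -3.0]
gripper_width: 0.0354
gripper_force: 30.0
```

```bash
python3 - <<'E'
from h import *
s=get_state(); print(s["gripper_width"])
plan(.588,-.28,.285,176,3)
E
```

```text
0.035398007067470975
[[[4.82,-1.01,-0.65],8.1,3],[[4.63,-1.67,-0.65],8.1,3],[[4.35,-2.31,-0.65],8.1,3],[[3.99,-2.89,-0.65],8.1,3],[[3.54,-3.42,-0.65],8.1,3],[[3.03,-3.89,-0.65],8.1,3],[[2.45,-4.27,-0.65],8.1,3],[[1.83,-4.57,-0.65],8.1,3],[[1.17,-4.79,-0.65],8.1,3],[[0.49,-4.9,-0.65],8.1,3],[[-0.2,-4.92,-0.65],8.1,3]]
```

Emit:
jog_arm:
  moves:
    - [[4.82,-1.01,-0.65],8.1,3]
    - [[4.63,-1.67,-0.65],8.1,3]
    - [[4.35,-2.31,-0.65],8.1,3]
    - [[3.99,-2.89,-0.65],8.1,3]
    - [[3.54,-3.42,-0.65],8.1,3]
    - [[3.03,-3.89,-0.65],8.1,3]
    - [[2.45,-4.27,-0.65],8.1,3]
    - [[1.83,-4.57,-0.65],8.1,3]
    - [[1.17,-4.79,-0.65],8.1,3]
    - [[0.49,-4.9,-0.65],8.1,3]
    - [[-0.2,-4.92,-0.65],8.1,3]
    - [[0,0,0],0,3]

```text
time_s: 33.35
tcp_pos: [0.5824, -0.2847, 0.2436]
eef_rot: [-180.0, -0.1, 175.1]
contact_force: [-0.6, 0.3, -2.7]
gripper_width: 0.0355
gripper_force: 30.0
```

```bash
python3 - <<'E'
from h import *
c,s=shot("wrist","w11"); print(s["time_s"],s["tcp_pos"],s["eef_rot"],s["gripper_width"])
q=reg(c,"fixture"); m=q["pixels"]; ys,xs=np.where(m); print(q["confidence"],len(xs),xs.min(),xs.max(),ys.min(),ys.max(),rect(c,m,.01,s))
c2,_=shot("top"); q=reg(c2,"fixture"); print(q["confidence"] if q else None, rect(c2,q["pixels"],.01) if q else None)
for b in bars(c,s): print(b)
E
```

```text
33.35 [ 0.58237918 -0.28472484  0.2435588 ] [-1.79994278e+02 -1.19653293e-01  1.75115369e+02] 0.03547442108707891
0.75 16117 202 426 91 191 [ 562.3 -289.1  278.9  123.1   85.9]
None None
(0.56, 13738, [275, 362, 133, 336], [635.0, -289.5, 176.7, 101.2, 175.1])
```

```bash
python3 - <<'E'
from h import *
c,s=shot("wrist"); q=reg(c,"fixture"); m=q["pixels"]; ys,xs=np.where(m)
P=p2w(c,np.c_[xs,ys],.01,s)[:,:2]-[.562,-.288]; a=np.radians(-4.1); R=np.array([[np.cos(a),np.sin(a)],[-np.sin(a),np.cos(a)]]); Q=P@R.T*1000
for x in range(-55,60,10):
    k=abs(Q[:,0]-x)<5; print("x",x,Q[k,1].min().round(1),Q[k,1].max().round(1))
for y in range(-130,131,20):
    k=abs(Q[:,1]-y)<8; print("y",y,np.percentile(Q[k,0],1).round(1),np.percentile(Q[k,0],99).round(1))
g=patch(c,s,[.562,-.288],85.9,.05,160,45,1).mean(2)
for w in(36,30,26,22,10): print("w",w,g[45-w-1:45-w+2,::5].mean(0).astype(int).tolist())
E
```

```text
x -55 -134.6 134.2
x -45 -134.6 134.3
x -35 -135.4 134.4
x -25 -141.4 137.6
x -15 -140.6 136.5
x -5 -135.1 134.0
x 5 -134.1 134.3
x 15 -133.5 134.2
x 25 -135.0 134.9
x 35 -139.9 136.8
x 45 -140.1 134.4
x 55 -134.5 134.3
y -130 -57.3 58.9
y -110 -58.1 59.1
y -90 -58.8 59.2
y -70 -58.6 59.3
y -50 -58.5 58.1
y -30 -59.5 -11.4
y -10 -59.3 -12.5
y 10 -59.2 -12.4
y 30 -59.1 -12.3
y 50 -60.1 -10.9
y 70 -60.1 57.6
y 90 -59.9 57.7
y 110 -59.9 57.9
y 130 -57.7 58.0
w 36 [239, 238, 238, 239, 237, 238, 239, 237, 120, 105, 94, 90, 101, 93, 92, 102, 105, 88, 57, 56, 57, 54, 59, 68, 65, 62, 58, 61, 60, 61, 62, 60, 62, 64, 64, 66, 68, 69, 70, 70, 72, 59, 59, 58, 58, 58, 54, 54, 53, 53, 51, 49, 48, 47, 49, 45, 46, 117, 120, 120, 117, 149, 154, 157, 155]
w 30 [237, 238, 239, 238, 236, 237, 239, 176, 84, 99, 119, 159, 206, 197, 134, 73, 66, 64, 67, 56, 56, 56, 59, 56, 58, 59, 59, 55, 70, 80, 97, 118, 137, 114, 96, 78, 72, 68, 67, 68, 67, 54, 66, 56, 53, 52, 65, 64, 69, 75, 85, 93, 95, 89, 80, 73, 67, 96, 122, 122, 123, 156, 155, 155, 152]
w 26 [238, 238, 239, 238, 238, 236, 238, 76, 101, 128, 153, 183, 220, 210, 150, 95, 62, 62, 62, 56, 57, 56, 57, 57, 56, 57, 57, 53, 78, 93, 105, 120, 134, 115, 99, 87, 71, 64, 66, 64, 67, 58, 66, 49, 49, 48, 62, 63, 67, 80, 83, 93, 94, 87, 84, 78, 73, 82, 117, 113, 140, 160, 155, 156, 155]
w 22 [237, 239, 238, 237, 239, 237, 237, 95, 128, 170, 180, 189, 202, 199, 176, 125, 67, 65, 57, 56, 57, 58, 57, 47, 45, 52, 52, 51, 77, 93, 103, 110, 109, 107, 101, 97, 78, 63, 66, 64, 64, 66, 63, 48, 48, 47, 46, 55, 68, 79, 75, 71, 70, 73, 74, 76, 78, 93, 123, 119, 148, 155, 159, 153, 156]
w 10 [237, 237, 238, 238, 238, 238, 238, 238, 117, 100, 99, 99, 100, 99, 98, 100, 100, 76, 54, 56, 54, 54, 55, 41, 82, 92, 90, 88, 89, 92, 91, 93, 92, 91, 93, 94, 92, 91, 92, 90, 91, 91, 91, 96, 49, 45, 44, 42, 43, 43, 45, 45, 48, 50, 55, 62, 66, 120, 122, 148, 153, 153, 152, 152, 155]
```

```bash
python3 - <<'E'
from h import *
plan(.55,-.085,.06,176.2,3)
E
```

```text
[[[0.96,3.85,4.39],-0.1,3],[[0.96,3.85,4.39],-0.1,3],[[0.95,3.85,4.39],-0.1,3],[[0.94,3.85,4.39],-0.1,3],[[0.93,3.86,4.39],-0.1,3]]
```

Emit:
jog_arm:
  moves:
    - [[0.96,3.85,2.5],-0.2,3]
    - [[0.96,3.85,4.39],-0.2,3]
    - [[0.95,3.85,4.39],-0.2,3]
    - [[0.94,3.85,4.39],-0.2,3]
    - [[0.93,3.86,4.39],0,3]
    - [[0,0,1.9],0,3]
    - [[0,0,0],0,3]
    - [[0,0,0],0,3]

```text
time_s: 34.7
tcp_pos: [0.5508, -0.0859, 0.0268]
eef_rot: [180.0, 0.1, 176.3]
contact_force: [0.5, 0.2, -1.9]
gripper_width: 0.0353
gripper_force: 30.0
```

```bash
python3 - <<'E'
from h import *
s=get_state(); print(s["tcp_pos"],s["eef_rot"],s["gripper_width"],s["contact_force"]); plan(.55,-.085,.0025,176.2,3)
E
```

```text
[ 0.55075751 -0.08591246  0.02683536] [1.79994458e+02 1.01279397e-01 1.76280387e+02] 0.03529525626623752 [ 0.52012726  0.19483292 -1.92438733]
[[[0.04,0.04,2.94],0.0,3],[[0.04,0.04,2.94],0.0,3]]
```

Emit:
jog_arm:
  moves:
    - [[0,0,3],0,3]
    - [[0,0,2.5],0,3]
    - [[0,0,0.2],0,3]
    - [[0,0,0.2],0,3]
    - [[0,0,0],0,3]
    - [[0,0,0],0,3]

```text
time_s: 35.45
tcp_pos: [0.5504, -0.086, -0.0324]
eef_rot: [180.0, 0.1, 176.2]
contact_force: [0.7, 0.5, -2.4]
gripper_width: 0.0352
gripper_force: 30.0
```

Emit:
jog_arm:
  moves:
    - [[0,0,0],0,3.75]
    - [[0,0,0],0,3.75]
    - [[0,0,0],0,3.75]
  newtons: 10

```text
time_s: 35.83
tcp_pos: [0.5499, -0.086, -0.0331]
eef_rot: [180.0, 0.0, 176.2]
contact_force: [-0.0, -0.4, 0.7]
gripper_width: 0.0376
gripper_force: 0.0
```

Emit:
jog_arm:
  moves:
    - [[0,0.08,0],0,3.75]
    - [[0,0.15,-0.15],0,3.75]
    - [[0,0.3,-0.3],0,3.75]
    - [[0,0.3,-0.3],0,3.75]
    - [[0,0.3,-0.3],0,3.75]
    - [[0,0.15,-0.15],0,3.75]
    - [[0,0,0],0,3.75]
    - [[0,-0.08,0],0,3.75]
    - [[0,0,0],0,3.75]

```text
time_s: 36.95
tcp_pos: [0.5503, -0.0743, -0.0215]
eef_rot: [-180.0, -0.0, 176.2]
contact_force: [-0.1, 0.5, -0.1]
gripper_width: 0.0378
gripper_force: 0.0
```

```bash
python3 - <<'E'
from h import *
c,s=shot("wrist","w12"); print(s["tcp_pos"],s["contact_force"])
for b in bars(c,s,.018): print(b)
prof(c,s,s["tcp_pos"][:2],-3.8,.018,(-57,-52,-46,-40,-34,-30,-20))
E
```

```text
[ 0.55034404 -0.07425346 -0.02146814] [-0.0926247   0.49404677 -0.07294943]
(0.72, 12903, [279, 359, 131, 336], [525.1, -71.9, 70.7, 36.9, 176.6])
-57 [154, 154, 154, 151, 115, 124, 129, 129, 129, 130, 133, 133, 133, 133, 126, 125, 123, 122, 119, 120, 115, 107, 134, 155, 158, 155, 153]
-52 [152, 152, 152, 150, 117, 134, 147, 154, 159, 163, 173, 177, 176, 175, 164, 160, 153, 148, 140, 139, 128, 111, 142, 153, 147, 148, 146]
-46 [119, 121, 129, 134, 119, 134, 147, 154, 158, 162, 172, 176, 174, 174, 164, 160, 153, 148, 139, 138, 128, 109, 149, 154, 149, 149, 156]
-40 [120, 121, 123, 123, 110, 127, 146, 153, 158, 163, 169, 174, 172, 171, 162, 159, 153, 147, 139, 139, 127, 110, 138, 154, 153, 156, 158]
-34 [120, 119, 119, 119, 102, 111, 119, 122, 125, 128, 135, 164, 163, 163, 159, 158, 153, 146, 139, 139, 127, 109, 119, 130, 132, 131, 131]
-30 [118, 117, 117, 117, 100, 109, 117, 120, 123, 125, 127, 128, 126, 126, 123, 131, 135, 129, 124, 123, 113, 105, 117, 116, 115, 117, 119]
-20 [115, 117, 115, 117, 96, 107, 115, 119, 121, 123, 126, 126, 124, 124, 123, 123, 120, 117, 114, 114, 108, 100, 118, 115, 115, 118, 121]
```

Emit:
jog_arm:
  moves:
    - [[0,0,0.6],0,3.75]
    - [[0,0,0.57],0,3.75]
    - [[0,0.08,0],0,3.75]
    - [[0,0.15,-0.15],0,3.75]
    - [[0,0.3,-0.3],0,3.75]
    - [[0,0.3,-0.3],0,3.75]
    - [[0,0.3,-0.3],0,3.75]
    - [[0,0.15,-0.15],0,3.75]
    - [[0,-0.08,0],0,3.75]
    - [[0,0,0.5],0,3.75]
    - [[0,0,0.5],0,3.75]
    - [[0,0,0.1],0,3.75]

```text
time_s: 38.55
tcp_pos: [0.5508, -0.0623, -0.0328]
eef_rot: [-180.0, -0.1, 176.2]
contact_force: [-0.1, -0.1, 0.4]
gripper_width: 0.0375
gripper_force: 0.0
```

Emit:
jog_arm:
  moves:
    - [[0,0,0],0,3]
    - [[0,0,0],0,3]
    - [[0,0,0],0,3]
    - [[0,0,-3],0,3]
    - [[0,0,-5],0,3]
    - [[0,0,-3],0,3]
    - [[0,0,0],0,3]
  newtons: 30

```text
time_s: 39.42
tcp_pos: [0.5531, -0.0618, 0.0807]
eef_rot: [179.9, 0.3, 176.3]
contact_force: [1.3, -0.5, -2.8]
gripper_width: 0.0351
gripper_force: 30.0
```

```bash
python3 - <<'E'
from h import *
s=get_state(); print(s["tcp_pos"],s["eef_rot"],s["gripper_width"])
plan(.5554,-.3878,.12,176.2,3)
E
```

```text
[ 0.55310041 -0.06181931  0.08069032] [179.92534703   0.29798575 176.2540774 ] 0.03512679603360364
[[[-0.34,-4.64,-0.07],0.0,3],[[-0.34,-4.64,-0.07],0.0,3],[[-0.34,-4.64,-0.07],0.0,3],[[-0.34,-4.64,-0.07],0.0,3],[[-0.34,-4.64,-0.07],0.0,3],[[-0.34,-4.64,-0.07],0.0,3],[[-0.34,-4.64,-0.07],0.0,3]]
```

Emit:
jog_arm:
  moves:
    - [[-0.34,-4.64,-0.07],0,3]
    - [[-0.34,-4.64,-0.07],0,3]
    - [[-0.34,-4.64,-0.07],0,3]
    - [[-0.34,-4.64,-0.07],0,3]
    - [[-0.34,-4.64,-0.07],0,3]
    - [[-0.34,-4.64,-0.07],0,3]
    - [[-0.34,-4.64,-0.07],0,3]
    - [[0,0,0],0,3]
    - [[0,0,0],0,3]

```text
time_s: 40.55
tcp_pos: [0.5526, -0.3874, 0.0811]
eef_rot: [179.9, -0.1, 176.2]
contact_force: [-0.2, 0.7, -2.7]
gripper_width: 0.0354
gripper_force: 30.0
```

```bash
python3 - <<'E'
from h import *
s=get_state(); print(s["tcp_pos"],s["eef_rot"],s["gripper_width"])
plan(.5554,-.3878,.06,176.2,3)
E
```

```text
[ 0.55263244 -0.38741874  0.08110633] [ 1.79928909e+02 -1.36350047e-01  1.76170896e+02] 0.035353473935079066
[[[-0.14,-0.01,2.78],0.0,3],[[-0.14,-0.01,2.78],0.0,3]]
```

Emit:
jog_arm:
  moves:
    - [[-0.14,0,2.8],0,3]
    - [[-0.14,0,2.5],0,3]
    - [[0,-0.03,0.7],0,3]
    - [[0,0,0.4],0,3]
    - [[0,0,0.3],0,3]
    - [[0,0,0],0,3]

```text
time_s: 41.3
tcp_pos: [0.5568, -0.3883, 0.0164]
eef_rot: [-180.0, 0.0, 176.2]
contact_force: [0.6, -0.3, -3.1]
gripper_width: 0.0354
gripper_force: 30.0
```

```bash
python3 - <<'E'
from h import *
s=get_state(); print(s["tcp_pos"],s["eef_rot"],s["gripper_width"],s["contact_force"])
E
```

```text
[ 0.55680339 -0.38830297  0.01643939] [-1.79987518e+02  4.58773822e-02  1.76244172e+02] 0.03542978747493244 [ 0.59053345 -0.28978662 -3.13861034]
```

Emit:
jog_arm:
  moves:
    - [[0.1,0,0.25],0,3]
    - [[0,0,0],0,3]
    - [[0,0,0],0,4.2]
    - [[0,0,0],0,4.2]
    - [[0,0,0],0,4.2]
    - [[0,0,-2],0,4.2]
    - [[0,0,-4],0,3]
    - [[0,0,0],0,0]
    - [[0,0,0],0,0]

```text
time_s: 42.42
tcp_pos: [0.5554, -0.388, 0.0734]
eef_rot: [180.0, 0.0, 176.2]
contact_force: [-0.5, 0.5, -0.5]
gripper_width: 0.0173
gripper_force: 0.0
```

```bash
python3 - <<'E'
from h import *
c,s=shot("wrist"); print(s["time_s"],s["tcp_pos"],s["contact_force"],s["gripper_width"])
for b in bars(c,s,.064): print(b)
plan(.6013,-.3908,.095,176.2,0)
E
```

```text
42.425 [ 0.55543882 -0.3880494   0.07339545] [-0.50556942  0.46984687 -0.45451638] 0.01729672866970453
(0.59, 8158, [288, 348, 124, 313], [544.0, -387.6, 97.0, 36.1, 176.2])
[[[-4.65,0.02,1.19],0.0,0]]
```

Emit:
jog_arm:
  moves:
    - [[-4.65,0,0],0,0]
    - [[0,0,1.2],0,0]
    - [[0,0,0.8],0,0]
    - [[0,0,0],0,0]
    - [[0,0,0],0,0]

```text
time_s: 43.15
tcp_pos: [0.6015, -0.3914, 0.0536]
eef_rot: [-180.0, -0.0, 176.2]
contact_force: [0.7, 0.3, -0.3]
gripper_width: 0.0006
gripper_force: 0.0
```

Emit:
jog_arm:
  moves:
    - [[0,0,0.3],0,0]
    - [[0,0,0],0,0]

```text
time_s: 43.4
tcp_pos: [0.6017, -0.3913, 0.0505]
eef_rot: [180.0, 0.0, 176.2]
contact_force: [0.6, 0.7, 0.1]
gripper_width: 0.0002
gripper_force: 0.0
```

Emit:
jog_arm:
  moves:
    - [[0,0,0.3],0,0]
    - [[0,0,0],0,0]

```text
time_s: 43.65
tcp_pos: [0.6017, -0.3912, 0.0471]
eef_rot: [180.0, -0.0, 176.2]
contact_force: [0.1, -0.3, 0.9]
gripper_width: 0.0002
gripper_force: 0.0
```

Emit:
jog_arm:
  moves:
    - [[0,0,0.2],0,0]
    - [[0,0,0],0,0]

```text
time_s: 43.9
tcp_pos: [0.6018, -0.3912, 0.0451]
eef_rot: [180.0, -0.0, 176.2]
contact_force: [-0.1, -0.6, 0.5]
gripper_width: 0.0003
gripper_force: 0.0
```

Emit:
jog_arm:
  moves:
    - [[0,0,0.1],0,0]
    - [[0,0,0],0,0]

```text
time_s: 44.15
tcp_pos: [0.6019, -0.3913, 0.0443]
eef_rot: [180.0, -0.0, 176.2]
contact_force: [-0.3, -0.4, -0.2]
gripper_width: 0.0005
gripper_force: 0.0
```

Emit:
jog_arm:
  moves:
    - [[0,0,0.1],0,0]
    - [[0,0,0],0,0]

```text
time_s: 44.4
tcp_pos: [0.602, -0.3913, 0.0433]
eef_rot: [-180.0, 0.0, 176.2]
contact_force: [0.4, -0.6, 0.5]
gripper_width: 0.0006
gripper_force: 0.1
```

Emit:
jog_arm:
  moves:
    - [[0,0,0.1],0,0]
    - [[0,0,0],0,0]

```text
time_s: 44.65
tcp_pos: [0.6021, -0.3913, 0.0425]
eef_rot: [-180.0, 0.0, 176.2]
contact_force: [0.1, -0.0, -0.3]
gripper_width: 0.0004
gripper_force: 0.3
```

Emit:
jog_arm:
  moves:
    - [[0,0,0.1],0,0]
    - [[0,0,0],0,0]

```text
time_s: 44.9
tcp_pos: [0.6023, -0.3914, 0.0416]
eef_rot: [-180.0, 0.0, 176.2]
contact_force: [0.9, -0.5, 1.4]
gripper_width: 0.0006
gripper_force: 0.8
```

Emit:
jog_arm:
  moves:
    - [[0,0,0.1],0,0]
    - [[0,0,0],0,0]

```text
time_s: 45.15
tcp_pos: [0.6025, -0.3914, 0.0406]
eef_rot: [-180.0, 0.1, 176.2]
contact_force: [2.4, -0.4, 0.9]
gripper_width: 0.0007
gripper_force: 1.3
```

Emit:
jog_arm:
  moves:
    - [[0,0,0.05],0,0]
    - [[0,0,0],0,0]

```text
time_s: 45.4
tcp_pos: [0.6025, -0.3915, 0.0404]
eef_rot: [-180.0, 0.1, 176.3]
contact_force: [2.2, 0.2, 4.0]
gripper_width: 0.0006
gripper_force: 2.5
```

Emit:
jog_arm:
  moves:
    - [[0,0,0.05],0,0]
    - [[0,0,0],0,0]

```text
time_s: 45.65
tcp_pos: [0.6025, -0.3915, 0.0402]
eef_rot: [-180.0, 0.1, 176.3]
contact_force: [2.2, 0.4, 5.7]
gripper_width: 0.0004
gripper_force: 3.8
```

Emit:
jog_arm:
  moves:
    - [[0,0,-2],0,0]
    - [[0,0,-5],0,2]
    - [[0,0,-4],0,4.2]
    - [[0,0,0],0,4.2]

```text
time_s: 46.15
tcp_pos: [0.603, -0.3922, 0.1545]
eef_rot: [-179.9, 0.3, 176.2]
contact_force: [-1.0, 0.1, -0.0]
gripper_width: 0.0251
gripper_force: 0.0
```

```bash
python3 - <<'E'
from h import *
s=get_state(); print(s["tcp_pos"])
plan(.5897,.2515,.16,-95.4,4.2)
E
```

```text
[ 0.60302351 -0.39215595  0.15446168]
[[[0.43,4.93,0.22],-6.8,4.2],[[-0.16,4.95,0.22],-6.8,4.2],[[-0.74,4.9,0.22],-6.8,4.2],[[-1.32,4.77,0.22],-6.8,4.2],[[-1.87,4.58,0.22],-6.8,4.2],[[-2.4,4.33,0.22],-6.8,4.2],[[-2.9,4.01,0.22],-6.8,4.2],[[-3.35,3.64,0.22],-6.8,4.2],[[-3.76,3.22,0.22],-6.8,4.2],[[-4.12,2.75,0.22],-6.8,4.2],[[-4.41,2.25,0.22],-6.8,4.2],[[-4.65,1.71,0.22],-6.8,4.2]]
[[[-4.82,1.15,0.22],-6.8,4.2]]
```

Emit:
jog_arm:
  moves:
    - [[0.43,4.93,0.22],-6.8,4.2]
    - [[-0.16,4.95,0.22],-6.8,4.2]
    - [[-0.74,4.9,0.22],-6.8,4.2]
    - [[-1.32,4.77,0.22],-6.8,4.2]
    - [[-1.87,4.58,0.22],-6.8,4.2]
    - [[-2.4,4.33,0.22],-6.8,4.2]
    - [[-2.9,4.01,0.22],-6.8,4.2]
    - [[-3.35,3.64,0.22],-6.8,4.2]
    - [[-3.76,3.22,0.22],-6.8,4.2]
    - [[-4.12,2.75,0.22],-6.8,4.2]
    - [[-4.41,2.25,0.22],-6.8,4.2]
    - [[-4.65,1.71,0.22],-6.8,4.2]

```text
time_s: 47.65
tcp_pos: [0.588, 0.2036, 0.1226]
eef_rot: [179.9, -0.1, -102.0]
contact_force: [0.5, 1.2, 0.2]
gripper_width: 0.0418
gripper_force: 0.0
```

Emit:
jog_arm:
  moves:
    - [[-3.5,1.15,0.22],-6.8,4.2]
    - [[0,0,0],0,4.2]
    - [[0,0,0],0,4.2]

```text
time_s: 48.02
tcp_pos: [0.5846, 0.2387, 0.1203]
eef_rot: [179.9, -0.1, -95.4]
contact_force: [0.4, -0.0, 0.6]
gripper_width: 0.042
gripper_force: 0.0
```

```bash
python3 - <<'E'
from h import *
c,s=shot("wrist","w13"); print(s["time_s"],s["tcp_pos"],s["eef_rot"],s["gripper_width"])
for b in bars(c,s): print(b)
plan(.5897,.2515,.06,-95.4,4.2)
E
```

```text
48.025 [0.5846462  0.23865679 0.12028529] [ 1.79913349e+02 -6.97145454e-02 -9.54064191e+01] 0.04196094816551822
(0.87, 4606, [213, 262, 135, 252], [652.3, 235.0, 100.3, 37.4, 84.7])
(0.61, 6015, [292, 338, 135, 272], [589.5, 250.7, 119.5, 37.4, 84.8])
[[[-0.69,-0.16,4.76],0.0,4.2],[[-0.69,-0.16,4.76],0.0,4.2]]
```

Emit:
jog_arm:
  moves:
    - [[-0.69,-0.18,3.5],0,4.2]
    - [[-0.64,-0.18,3.5],0,4.2]
    - [[0,0,1.5],0,4.2]
    - [[0,0,0],0,4.2]
    - [[0,0,0],0,4.2]

```text
time_s: 48.75
tcp_pos: [0.5911, 0.2523, 0.0372]
eef_rot: [-179.9, 0.1, -95.4]
contact_force: [0.7, 0.3, 0.9]
gripper_width: 0.0421
gripper_force: 0.0
```

```bash
python3 - <<'E'
from h import *
c,s=shot("wrist"); print(s["time_s"],s["tcp_pos"],s["eef_rot"])
for b in bars(c,s): print(b)
plan(.5897,.2512,.03,-95.4,4.2)
E
```

```text
48.75 [0.59114731 0.25227025 0.03721147] [-1.79912826e+02  5.76554594e-02 -9.53761205e+01]
(0.85, 11178, [290, 357, 124, 336], [588.0, 234.9, 89.0, 37.3, 84.9])
(0.73, 7123, [176, 245, 124, 250], [651.1, 221.3, 73.9, 37.9, 84.4])
[[[0.15,0.12,4.18],0.0,4.2]]
```

Emit:
jog_arm:
  moves:
    - [[0.12,0.14,1.5],0,4.2]
    - [[0,0,1.5],0,4.2]
    - [[0,0,1.1],0,4.2]
    - [[0,0,0],0,4.2]
    - [[0,0,0],0,3.0]
    - [[0,0,0],0,3.0]
    - [[0,0,0],0,3.0]
    - [[0,0,0],0,3.0]
  newtons: 30

```text
time_s: 49.85
tcp_pos: [0.5885, 0.2512, -0.0052]
eef_rot: [180.0, 0.0, -95.4]
contact_force: [-3.3, 1.5, -1.3]
gripper_width: 0.0351
gripper_force: 30.0
```

Emit:
jog_arm:
  moves:
    - [[0,0,-3],0,3]
    - [[0,0,-5],0,3]
    - [[0,0,-5],0,3]
    - [[0,0,-5],0,3]
    - [[0,0,0],0,3]

```text
time_s: 50.48
tcp_pos: [0.5915, 0.2525, 0.1801]
eef_rot: [-179.6, 0.3, -95.3]
contact_force: [1.0, -0.2, -3.3]
gripper_width: 0.0356
gripper_force: 30.0
```

```bash
python3 - <<'E'
from h import *
s=get_state(); print(s["gripper_width"],s["tcp_pos"])
plan(.55,-.065,.13,176.2,3)
E
```

```text
0.03558563136607064 [0.59148348 0.25247939 0.18013633]
[[[3.56,0.13,0.94],9.8,3],[[3.53,-0.48,0.94],9.8,3],[[3.39,-1.07,0.94],9.8,3],[[3.16,-1.64,0.94],9.8,3],[[2.83,-2.15,0.94],9.8,3],[[2.42,-2.6,0.94],9.8,3],[[1.94,-2.98,0.94],9.8,3],[[1.41,-3.27,0.94],9.8,3],[[0.83,-3.46,0.94],9.8,3]]
```

Emit:
jog_arm:
  moves:
    - [[3.56,0.13,0.2],9.8,3]
    - [[3.53,-0.48,0.94],9.8,3]
    - [[3.39,-1.07,0.94],9.8,3]
    - [[3.16,-1.64,0.94],9.8,3]
    - [[2.83,-2.15,0.94],9.8,3]
    - [[2.42,-2.6,0.94],9.8,3]
    - [[1.94,-2.98,0.94],9.8,3]
    - [[1.41,-3.27,0.94],9.8,3]
    - [[0.83,-3.46,0.94],9.8,3]
    - [[0,0,4],0,3]
    - [[0,0,0],0,3]
    - [[0,0,0],0,3]

```text
time_s: 51.98
tcp_pos: [0.5483, -0.0663, 0.0581]
eef_rot: [-180.0, 0.0, 176.5]
contact_force: [0.1, 0.3, -2.2]
gripper_width: 0.0354
gripper_force: 30.0
```

```bash
python3 - <<'E'
from h import *
s=get_state(); print(s["tcp_pos"],s["eef_rot"],s["contact_force"]); plan(.55,-.058,.0017,176.2,3)
E
```

```text
[ 0.54831003 -0.06632472  0.05808881] [-1.79970926e+02  2.09442628e-03  1.76493086e+02] [ 0.07200798  0.27937841 -2.15297283]
[[[-0.06,0.42,4.54],0.1,3],[[-0.06,0.42,4.54],0.1,3]]
```

Emit:
jog_arm:
  moves:
    - [[-0.06,0.4,3],0.3,3]
    - [[-0.06,0.4,3],0,3]
    - [[0,0,2.5],0,3]
    - [[0,0,0.5],0,3]
    - [[0,0,0],0,3]
    - [[0,0,0],0,3]

```text
time_s: 52.72
tcp_pos: [0.5508, -0.0582, -0.031]
eef_rot: [180.0, 0.1, 176.2]
contact_force: [0.6, -0.6, -2.7]
gripper_width: 0.0354
gripper_force: 30.0
```

```bash
python3 - <<'E'
from h import *
s=get_state(); print(s["tcp_pos"],s["eef_rot"],s["contact_force"])
E
```

```text
[ 0.55082965 -0.0581995  -0.0309792 ] [1.79968731e+02 1.35185322e-01 1.76167039e+02] [ 0.60884063 -0.55599587 -2.67745811]
```

Emit:
jog_arm:
  moves:
    - [[0,0,0.15],0,3]
    - [[0,0,0],0,3]
    - [[0,0,0],0,3.75]
    - [[0,0,0],0,3.75]
    - [[0,0,0],0,3.75]
  newtons: 10

```text
time_s: 53.35
tcp_pos: [0.5496, -0.0586, -0.0339]
eef_rot: [-180.0, -0.0, 176.1]
contact_force: [0.7, -0.8, -0.0]
gripper_width: 0.0379
gripper_force: 0.0
```

Emit:
jog_arm:
  moves:
    - [[0,-0.08,0],0,3.75]
    - [[0,-0.15,-0.15],0,3.75]
    - [[0,-0.3,-0.3],0,3.75]
    - [[0,-0.3,-0.3],0,3.75]
    - [[0,-0.3,-0.3],0,3.75]
    - [[0,-0.15,-0.15],0,3.75]
    - [[0,0,0],0,3.75]
    - [[0,0.08,0],0,3.75]
    - [[0,0,0],0,3.75]

```text
time_s: 54.48
tcp_pos: [0.5487, -0.0704, -0.0221]
eef_rot: [-180.0, -0.0, 176.1]
contact_force: [-0.5, 0.0, 0.6]
gripper_width: 0.0375
gripper_force: 0.0
```

Emit:
jog_arm:
  moves:
    - [[0,0,0.6],0,3.75]
    - [[0,0,0.57],0,3.75]
    - [[0,-0.08,0],0,3.75]
    - [[0,-0.15,-0.15],0,3.75]
    - [[0,-0.3,-0.3],0,3.75]
    - [[0,-0.3,-0.3],0,3.75]
    - [[0,-0.3,-0.3],0,3.75]
    - [[0,-0.12,-0.15],0,3.75]
    - [[0,0.08,0],0,3.75]
    - [[0,0,0.5],0,3.75]
    - [[0,0,0.5],0,3.75]
    - [[0,0,0.1],0,3.75]

```text
time_s: 55.98
tcp_pos: [0.5475, -0.0821, -0.0334]
eef_rot: [-180.0, -0.1, 176.1]
contact_force: [-0.8, 0.1, -0.0]
gripper_width: 0.0372
gripper_force: 0.0
```

Emit:
jog_arm:
  moves:
    - [[0,0,0],0,3]
    - [[0,0,0],0,3]
    - [[0,0,0],0,3]
    - [[0,0,-3],0,3]
    - [[0,0,-5],0,3]
    - [[0,0,-3],0,3]
    - [[0,0,0],0,3]
  newtons: 30

```text
time_s: 56.85
tcp_pos: [0.5498, -0.0819, 0.08]
eef_rot: [179.9, 0.3, 176.2]
contact_force: [0.3, -0.0, -3.4]
gripper_width: 0.0353
gripper_force: 30.0
```

```bash
python3 - <<'E'
from h import *
s=get_state(); print(s["tcp_pos"],s["eef_rot"],s["gripper_width"])
plan(.562,-.288,.12,176.2,3)
E
```

```text
[ 0.54982197 -0.0818816   0.08001075] [179.93203868   0.30091994 176.15340017] 0.03525795964312522
[[[-0.52,-4.1,-0.11],0.0,3],[[-0.52,-4.1,-0.11],0.0,3],[[-0.52,-4.1,-0.11],0.0,3],[[-0.52,-4.1,-0.11],0.0,3],[[-0.52,-4.1,-0.11],0.0,3]]
```

Emit:
jog_arm:
  moves:
    - [[-0.52,-4.1,0],0,3]
    - [[-0.52,-4.1,0],0,3]
    - [[-0.52,-4.1,0],0,3]
    - [[-0.52,-4.1,0],0,3]
    - [[-0.52,-4.1,0],0,3]
    - [[0,0,0],0,3]
    - [[0,0,0],0,3]

```text
time_s: 57.72
tcp_pos: [0.559, -0.2881, 0.0758]
eef_rot: [180.0, -0.1, 176.1]
contact_force: [0.1, 0.8, -2.2]
gripper_width: 0.035
gripper_force: 30.0
```

```bash
python3 - <<'E'
from h import *
s=get_state(); print(s["tcp_pos"],s["eef_rot"],s["gripper_width"]); plan(.562,-.288,.049,176.2,3)
E
```

```text
[ 0.55903386 -0.28814294  0.07576628] [ 1.79954748e+02 -1.36570918e-01  1.76076363e+02] 0.03503500119761038
[[[-0.15,0.02,3.06],0.0,3],[[-0.15,0.02,3.06],0.0,3]]
```

Emit:
jog_arm:
  moves:
    - [[-0.1,0.02,2.5],0,3]
    - [[-0.1,0,2.5],0,3]
    - [[0,0,0.7],0,3]
    - [[0,0,0.5],0,3]
    - [[0,0,0.1],0,3]
    - [[0,0,0],0,3]

```text
time_s: 58.48
tcp_pos: [0.5626, -0.2884, 0.0151]
eef_rot: [-180.0, 0.1, 176.2]
contact_force: [-0.6, -0.7, -2.7]
gripper_width: 0.0351
gripper_force: 30.0
```

Emit:
jog_arm:
  moves:
    - [[0,0,0],0,4.2]
    - [[0,0,0],0,4.2]
    - [[0,0,0],0,4.2]
    - [[0,0,-2],0,4.2]
    - [[0,0,-4],0,3]
    - [[0,0,0],0,0]
    - [[0,0,0],0,0]

```text
time_s: 59.35
tcp_pos: [0.562, -0.2883, 0.0744]
eef_rot: [180.0, 0.0, 176.1]
contact_force: [-0.3, -0.1, -1.1]
gripper_width: 0.0174
gripper_force: 0.0
```

```bash
python3 - <<'E'
from h import *
c,s=shot("wrist"); print(s["time_s"],s["tcp_pos"],s["gripper_width"])
for b in bars(c,s,.064): print(b)
plan(.6079,-.2911,.088,176.2,0)
E
```

```text
59.35 [ 0.5620433  -0.28825051  0.07441905] 0.017438386887220218
(0.61, 7645, [117, 195, 123, 262], [540.3, -387.9, 91.7, 41.5, 176.0])
(0.6, 8209, [288, 349, 126, 320], [551.9, -287.9, 97.1, 36.8, 175.6])
[[[-4.65,0.02,2.0],0.0,0]]
```

Emit:
jog_arm:
  moves:
    - [[-4.6,0.02,0],0,0]
    - [[0,0,1.2],0,0]
    - [[0,0,0.8],0,0]
    - [[0,0,0.4],0,0]
    - [[0,0,0],0,0]

```text
time_s: 60.08
tcp_pos: [0.6073, -0.2913, 0.05]
eef_rot: [180.0, -0.0, 176.1]
contact_force: [0.8, 0.1, -0.7]
gripper_width: 0.0004
gripper_force: 0.0
```

Emit:
jog_arm:
  moves:
    - [[0,0,0.2],0,0]
    - [[0,0,0],0,0]

```text
time_s: 60.32
tcp_pos: [0.6081, -0.2913, 0.0487]
eef_rot: [-180.0, 0.0, 176.1]
contact_force: [-0.5, 0.2, -0.1]
gripper_width: 0.0004
gripper_force: 0.0
```

Emit:
jog_arm:
  moves:
    - [[0,0,0.2],0,0]
    - [[0,0,0],0,0]

```text
time_s: 60.58
tcp_pos: [0.6084, -0.2914, 0.0468]
eef_rot: [-180.0, 0.0, 176.2]
contact_force: [-0.1, -1.1, 2.9]
gripper_width: 0.0003
gripper_force: 1.3
```

Emit:
jog_arm:
  moves:
    - [[0,0,0.2],0,0]
    - [[0,0,0],0,0]

```text
time_s: 60.82
tcp_pos: [0.6096, -0.2916, 0.0459]
eef_rot: [-179.9, 0.2, 176.2]
contact_force: [1.1, 0.5, 8.1]
gripper_width: 0.0004
gripper_force: 3.8
```

Emit:
jog_arm:
  moves:
    - [[0,0,-2],0,0]
    - [[0,0,-4],0,0]
    - [[-4,0,-2],0,0]
    - [[-5,0,0],0,0]
    - [[0,0,0],0,0]
    - [[0,0,0],0,0]

```text
time_s: 61.58
tcp_pos: [0.6972, -0.2971, 0.1231]
eef_rot: [180.0, -0.1, 176.1]
contact_force: [-0.8, -1.0, -0.6]
gripper_width: 0.0004
gripper_force: 0.0
```

```bash
python3 - <<'E'
from h import *
c,s=shot("wrist","w14"); print(s["time_s"],s["tcp_pos"],s["eef_rot"])
for b in bars(c,s,.064): print(b)
for n,P in(("B",[.5634,-.2881]),("C",[.5555,-.3878])):
    print(n); prof(c,s,P,-3.8,.064,(20,32,40,46,52,57,62))
E
```

```text
61.575 [ 0.69720061 -0.29710387  0.12314724] [ 1.79976026e+02 -1.05929940e-01  1.76136002e+02]
(0.62, 5364, [142, 205, 0, 98], [583.1, -390.5, 65.3, 39.2, 176.2])
(0.57, 5149, [291, 345, 0, 101], [592.0, -290.3, 66.1, 36.7, 176.2])
B
20 [100, 98, 92, 92, 104, 172, 208, 223, 230, 237, 238, 238, 238, 238, 238, 238, 238, 237, 230, 223, 208, 178, 115, 77, 85, 94, 95]
32 [102, 102, 91, 81, 99, 173, 206, 222, 230, 237, 238, 238, 238, 238, 238, 238, 238, 237, 230, 223, 209, 178, 115, 76, 75, 81, 93]
40 [104, 104, 104, 102, 162, 232, 231, 231, 234, 234, 234, 234, 235, 235, 235, 235, 235, 234, 233, 224, 205, 198, 125, 78, 91, 95, 94]
46 [108, 106, 107, 105, 168, 233, 233, 234, 234, 234, 234, 234, 235, 235, 235, 235, 235, 236, 235, 223, 202, 173, 116, 84, 95, 99, 98]
52 [109, 105, 102, 90, 138, 206, 178, 179, 179, 194, 196, 195, 200, 212, 211, 211, 224, 226, 223, 227, 207, 152, 111, 85, 88, 98, 99]
57 [79, 78, 77, 77, 110, 152, 153, 153, 153, 153, 152, 153, 153, 154, 153, 154, 152, 151, 148, 148, 136, 107, 95, 83, 93, 102, 101]
62 [155, 156, 160, 162, 157, 154, 155, 157, 157, 156, 149, 137, 13
[... 321 characters left out ...]
3, 191, 237, 237, 237]
40 [47, 39, 39, 37, 97, 147, 222, 238, 232, 238, 238, 238, 238, 238, 238, 238, 238, 237, 238, 238, 237, 238, 237, 232, 238, 237, 237]
46 [45, 39, 39, 38, 149, 169, 196, 226, 230, 238, 238, 238, 238, 238, 238, 238, 238, 238, 238, 238, 237, 238, 238, 230, 237, 237, 237]
52 [52, 40, 39, 40, 157, 181, 167, 183, 232, 238, 238, 238, 238, 238, 238, 238, 238, 238, 238, 238, 238, 238, 238, 232, 238, 238, 238]
57 [62, 50, 42, 42, 164, 178, 149, 192, 235, 238, 239, 238, 238, 238, 238, 238, 238, 238, 238, 238, 238, 238, 238, 231, 238, 237, 237]
62 [220, 215, 220, 220, 220, 217, 217, 227, 227, 222, 224, 226, 224, 224, 233, 235, 238, 238, 239, 239, 236, 237, 238, 237, 238, 238, 238]
```

Emit:
jog_arm:
  moves:
    - [[4.5,0,0],0,0]
    - [[4.4,-0.02,2],0,0]
    - [[0,0,4],0,0]
    - [[0,0,1.3],0,0]
    - [[0,0,0],0,0]
    - [[0,0,0],0,0]

```text
time_s: 62.42
tcp_pos: [0.6103, -0.2919, 0.0526]
eef_rot: [-180.0, 0.1, 176.2]
contact_force: [-0.6, -0.6, 0.6]
gripper_width: 0.0002
gripper_force: 0.0
```

Emit:
jog_arm:
  moves:
    - [[0,0,0.2],0,0]
    - [[0,0,0],0,0]

```text
time_s: 62.68
tcp_pos: [0.6094, -0.2915, 0.0497]
eef_rot: [-180.0, 0.0, 176.1]
contact_force: [0.7, -0.4, -0.3]
gripper_width: 0.0004
gripper_force: 0.0
```

Emit:
jog_arm:
  moves:
    - [[0,0,0.15],0,0]
    - [[0,0,0],0,0]

```text
time_s: 62.92
tcp_pos: [0.609, -0.2915, 0.0477]
eef_rot: [180.0, -0.0, 176.1]
contact_force: [0.5, 0.2, 0.3]
gripper_width: 0.0006
gripper_force: 0.0
```

Emit:
jog_arm:
  moves:
    - [[0,0,0.15],0,0]
    - [[0,0,0],0,0]

```text
time_s: 63.18
tcp_pos: [0.6095, -0.2916, 0.0465]
eef_rot: [-180.0, 0.0, 176.1]
contact_force: [0.6, -0.3, 0.2]
gripper_width: 0.0002
gripper_force: 0.5
```

Emit:
jog_arm:
  moves:
    - [[0,0,-0.3],0,0]
    - [[-0.35,0,0],0,0]
    - [[0,0,0.3],0,0]
    - [[0,0,0],0,0]

```text
time_s: 63.68
tcp_pos: [0.6121, -0.2916, 0.0458]
eef_rot: [180.0, -0.1, 176.1]
contact_force: [-0.0, -0.3, -0.7]
gripper_width: 0.0009
gripper_force: 0.0
```

Emit:
jog_arm:
  moves:
    - [[0,0,0.1],0,0]
    - [[0,0,0],0,0]

```text
time_s: 63.92
tcp_pos: [0.6124, -0.2917, 0.0452]
eef_rot: [180.0, -0.0, 176.1]
contact_force: [0.2, -0.2, -0.1]
gripper_width: 0.0005
gripper_force: 0.0
```

Emit:
jog_arm:
  moves:
    - [[0,0,0.1],0,0]
    - [[0,0,0],0,0]

```text
time_s: 64.18
tcp_pos: [0.6128, -0.2918, 0.0447]
eef_rot: [-180.0, 0.0, 176.1]
contact_force: [-0.3, 0.4, 2.4]
gripper_width: 0.0003
gripper_force: 1.1
```

Emit:
jog_arm:
  moves:
    - [[0,0,0.1],0,0]
    - [[0,0,0],0,0]

```text
time_s: 64.42
tcp_pos: [0.6133, -0.292, 0.044]
eef_rot: [-180.0, 0.1, 176.2]
contact_force: [1.1, 0.3, 4.8]
gripper_width: 0.0001
gripper_force: 2.2
```

Emit:
jog_arm:
  moves:
    - [[0,0,0.1],0,0]
    - [[0,0,0],0,0]

```text
time_s: 64.68
tcp_pos: [0.6139, -0.2921, 0.0434]
eef_rot: [-180.0, 0.2, 176.2]
contact_force: [1.9, 1.0, 5.3]
gripper_width: 0.0004
gripper_force: 2.8
```

Emit:
jog_arm:
  moves:
    - [[0,0,0.1],0,0]
    - [[0,0,0],0,0]

```text
time_s: 64.92
tcp_pos: [0.6146, -0.2922, 0.0429]
eef_rot: [-179.9, 0.2, 176.2]
contact_force: [2.2, -0.7, 7.6]
gripper_width: 0.0004
gripper_force: 3.4
```

Emit:
jog_arm:
  moves:
    - [[0,0,0.1],0,0]
    - [[0,0,0],0,0]

```text
time_s: 65.18
tcp_pos: [0.6152, -0.2924, 0.0423]
eef_rot: [-179.9, 0.3, 176.2]
contact_force: [3.1, 0.8, 8.6]
gripper_width: 0.0006
gripper_force: 3.9
```

Emit:
jog_arm:
  moves:
    - [[0,0,0.1],0,0]
    - [[0,0,0],0,0]

```text
time_s: 65.42
tcp_pos: [0.6158, -0.2925, 0.0417]
eef_rot: [-179.9, 0.4, 176.2]
contact_force: [4.3, 0.6, 9.1]
gripper_width: 0.0006
gripper_force: 4.3
```

Emit:
jog_arm:
  moves:
    - [[0,0,-2],0,0]
    - [[0,0,-4],0,0]
    - [[-4,0,-2],0,0]
    - [[-4,0.3,0],0,0]
    - [[0,0,0],0,0]
    - [[0,0,0],0,0]

```text
time_s: 66.18
tcp_pos: [0.6916, -0.2939, 0.118]
eef_rot: [180.0, -0.1, 176.1]
contact_force: [0.7, 0.3, -0.6]
gripper_width: 0.0005
gripper_force: 0.0
```

```bash
cat >> h.py <<'E'
def prof1(c,s,P,ang,z,ts,W=24):
    p=patch(c,s,P,ang,z,70,W)
    for t in ts:
        g=p[:,int((t+70)*2)-4:int((t+70)*2)+5].mean(1); print(t,"at w=%d.. step 1mm:"%W," ".join(str(int(v.mean())) for v in g[::2]))
E
python3 - <<'E'
from h import *
c,s=shot("wrist","w15"); print(s["time_s"],s["tcp_pos"],s["eef_rot"])
for b in bars(c,s,.064): print(b)
prof1(c,s,[.5634,-.2881],-3.8,.064,(25,43,47,50))
E
```

```text
66.175 [ 0.69156147 -0.29386902  0.11796164] [ 1.79963975e+02 -1.36200909e-01  1.76130116e+02]
(0.79, 6086, [134, 200, 0, 108], [581.1, -390.5, 70.6, 40.0, 176.1])
(0.57, 5814, [287, 341, 0, 110], [589.8, -290.2, 71.2, 36.1, 175.6])
25 at w=24.. step 1mm: 98 82 70 71 76 87 108 144 172 191 206 215 222 225 229 235 237 238 238 238 232 230 238 238 238 238 238 238 238 238 238 238 238 235 231 227 223 218 210 196 180 156 117 87 75 68 62 72 90
43 at w=24.. step 1mm: 105 106 107 105 104 105 161 231 234 232 232 234 234 234 234 235 235 235 235 236 236 236 236 237 237 237 237 237 237 237 237 237 236 235 234 231 225 216 206 194 183 179 130 87 85 91 97 97 97
47 at w=24.. step 1mm: 95 89 84 84 81 81 130 188 192 183 168 168 169 168 170 168 168 172 179 181 180 181 180 182 184 192 194 193 193 208 229 234 236 235 234 231 226 217 204 193 173 152 115 90 87 94 98 99 99
50 at w=24.. step 1mm: 78 75 73 73 73 75 106 149 154 154 154 155 153 154 155 154 154 154 154 154 153 154 154 155 154 155 155 155 155 163 177 185 188 185 182 187 208 207 193 179 157 136 105 88 84 85 93 98 98
```

Emit:
jog_arm:
  moves:
    - [[0.4,-5,0],0,0]
    - [[0.4,-5,0],0,0]
    - [[0,0,0],0,0]
    - [[0,0,0],0,0]

```text
time_s: 66.78
tcp_pos: [0.6771, -0.3937, 0.1194]
eef_rot: [180.0, -0.0, 176.1]
contact_force: [0.4, -0.4, 0.5]
gripper_width: 0.0002
gripper_force: 0.0
```

```bash
python3 - <<'E'
from h import *
c,s=shot("wrist","w16"); print(s["time_s"],s["tcp_pos"],s["eef_rot"])
for b in bars(c,s,.064): print(b)
prof1(c,s,[.5555,-.3878],-3.8,.064,(25,42,46,50,54))
plan(.5628,-.2884,.10,176.2,4.2)
E
```

```text
66.775 [ 0.6770512  -0.39371062  0.11940153] [ 1.79987163e+02 -8.96942126e-03  1.76073710e+02]
(0.79, 6007, [288, 342, 0, 118], [578.1, -389.4, 76.9, 35.8, 176.0])
(0.74, 24499, [272, 630, 0, 114], [585.2, -221.7, 99.3, 77.6, 87.0])
(0.63, 6767, [429, 493, 0, 123], [585.9, -289.4, 81.5, 39.6, 176.3])
25 at w=24.. step 1mm: 113 93 76 78 80 85 104 146 176 196 210 220 224 229 233 235 237 238 238 238 238 238 238 238 238 238 238 238 238 238 238 239 238 237 234 230 225 217 207 195 176 152 114 79 66 62 59 72 103
42 at w=24.. step 1mm: 79 78 77 76 76 76 94 140 175 187 193 193 193 193 193 193 194 193 194 193 193 194 193 194 193 192 193 193 192 193 204 207 211 212 213 219 230 233 231 218 206 163 119 98 95 97 106 111 112
46 at w=24.. step 1mm: 77 77 77 77 76 76 96 131 157 174 190 191 191 192 191 192 192 192 191 190 190 191 191 191 191 190 191 190 190 190 190 190 191 189 190 190 191 191 190 177 146 120 99 91 94 101 109 113 113
50 at w=24.. step 1mm: 75 75 75 74 75 76 96 123 143 170 191 193 192 192 193 193 192 192 192 192 193 192 193 193 192 192 192 193 192 192 192 192 193 191 192 192 193 191 192 181 148 113 83 55 58 70 81 97 109
54 at w=24.. step 1mm: 72 74 71 74 72 75 100 121 149 175 190 190 190 191 190 191 191 190 190 190 192 190 191 190 191 190 189 190 190 190 190 190 189 189 190 190 189 189 189 180 150 115 85 53 46 51 59 70 82
[[[4.06,3.21,1.81],0.0,4.2],[[4.06,3.21,1.81],0.0,4.2],[[4.06,3.21,1.81],0.0,4.2]]
```

Emit:
jog_arm:
  moves:
    - [[4.06,3.21,0],0,4.2]
    - [[4.06,3.21,1.8],0,4.2]
    - [[3.3,3.21,1.8],0,4.2]
    - [[0,0,0],0,4.2]
    - [[0,0,0],0,4.2]

```text
time_s: 67.5
tcp_pos: [0.5715, -0.289, 0.0845]
eef_rot: [-180.0, 0.1, 176.3]
contact_force: [-0.1, 0.9, 1.0]
gripper_width: 0.0403
gripper_force: 0.0
```

```bash
python3 - <<'E'
from h import *
s=get_state(); print(s["time_s"],s["tcp_pos"],s["eef_rot"])
plan(.5630,-.2882,.0475,176.2,4.2)
E
```

```text
67.5 [ 0.57148351 -0.28903592  0.08445772] [-1.79967476e+02  1.02330794e-01  1.76253407e+02]
[[[0.43,0.01,3.57],0.0,4.2],[[0.43,0.01,3.57],0.0,4.2]]
```

Emit:
jog_arm:
  moves:
    - [[0.4,0.02,3],0,4.2]
    - [[0.4,0.02,3],0,4.2]
    - [[0,0.02,1.1],0,4.2]
    - [[0,0,0],0,4.2]
    - [[0,0,0],0,3]
    - [[0,0,0],0,3]
    - [[0,0,0],0,3]
    - [[0,0,0],0,3]
  newtons: 30

```text
time_s: 68.5
tcp_pos: [0.5637, -0.2887, 0.0135]
eef_rot: [-180.0, 0.1, 176.2]
contact_force: [2.1, 2.1, 4.9]
gripper_width: 0.035
gripper_force: 30.0
```

Emit:
jog_arm:
  moves:
    - [[0,0,-3],0,3]
    - [[0,0,-5],0,3]
    - [[0.56,4.53,0],0,3]
    - [[0.56,4.53,0],0,3]
    - [[0.56,4.53,0],0,3]
    - [[0.56,4.53,0],0,3]
    - [[0.56,4.53,0],0,3]
    - [[0,0,4],0,3]
    - [[0,0,4],0,3]
    - [[0,0,3],0,3]
    - [[0,0,0],0,3]
    - [[0,0,0],0,3]

```text
time_s: 70.0
tcp_pos: [0.5501, -0.0607, -0.0169]
eef_rot: [-180.0, 0.0, 176.1]
contact_force: [0.8, -0.3, -2.1]
gripper_width: 0.0351
gripper_force: 30.0
```

```bash
python3 - <<'E'
from h import *
s=get_state(); print(s["time_s"],s["tcp_pos"],s["eef_rot"],s["gripper_width"],s["contact_force"])
E
```

```text
70.0 [ 0.55010533 -0.06074455 -0.01687937] [-1.79989278e+02  1.53243921e-02  1.76147181e+02] 0.03506758030615548 [ 0.77875128 -0.25486697 -2.10633599]
```

Emit:
jog_arm:
  moves:
    - [[0,0,1.3],0,3]
    - [[0,0,0.2],0,3]
    - [[0,0,0.05],0,3]
    - [[0,0,0],0,3]
    - [[0,0,0],0,3.75]
    - [[0,0,0],0,3.75]
    - [[0,0,0],0,3.75]
  newtons: 10

```text
time_s: 70.88
tcp_pos: [0.55, -0.0606, -0.0331]
eef_rot: [180.0, 0.0, 176.1]
contact_force: [0.6, -1.0, -0.8]
gripper_width: 0.0375
gripper_force: 0.0
```

Emit:
jog_arm:
  moves:
    - [[0,-0.08,0],0,3.75]
    - [[0,-0.15,-0.15],0,3.75]
    - [[0,-0.25,-0.25],0,3.75]
    - [[0,-0.15,-0.15],0,3.75]
    - [[0,0,0],0,3.75]
    - [[0,0.08,0],0,3.75]
    - [[0,0,0.5],0,3.75]
    - [[0,0,0],0,3.75]

```text
time_s: 71.88
tcp_pos: [0.5489, -0.0661, -0.0332]
eef_rot: [-180.0, -0.1, 176.1]
contact_force: [0.4, 0.5, 0.7]
gripper_width: 0.0373
gripper_force: 0.0
```

Emit:
jog_arm:
  moves:
    - [[0,0,0],0,3]
    - [[0,0,0],0,3]
    - [[0,0,0],0,3]
    - [[0,0,-3],0,3]
    - [[0,0,-5],0,3]
    - [[0,0,-3],0,3]
    - [[0,0,0],0,3]
  newtons: 30

```text
time_s: 72.75
tcp_pos: [0.5511, -0.0658, 0.0799]
eef_rot: [179.9, 0.3, 176.2]
contact_force: [0.3, 0.8, -3.0]
gripper_width: 0.0353
gripper_force: 30.0
```

```bash
python3 - <<'E'
from h import *
s=get_state(); print(s["time_s"],s["tcp_pos"],s["eef_rot"],s["gripper_width"])
plan(.5625,-.288,.115,176.2,3)
E
```

```text
72.75 [ 0.55113454 -0.0657966   0.07989563] [179.92732788   0.28609094 176.15315332] 0.035327189087602025
[[[-0.52,-4.42,-0.01],0.0,3],[[-0.52,-4.42,-0.01],0.0,3],[[-0.52,-4.42,-0.01],0.0,3],[[-0.52,-4.42,-0.01],0.0,3],[[-0.52,-4.42,-0.01],0.0,3]]
```

Emit:
jog_arm:
  moves:
    - [[-0.52,-4.42,0],0,3]
    - [[-0.52,-4.42,0],0,3]
    - [[-0.52,-4.42,0],0,3]
    - [[-0.52,-4.42,0],0,3]
    - [[-0.52,-4.42,0],0,3]
    - [[-0.2,0,0],0,3]
    - [[0,0,2.5],0,3]
    - [[0,0,2.5],0,3]
    - [[0,0,0.8],0,3]
    - [[0,0,0.5],0,3]
    - [[0,0,0],0,3]
    - [[0,0,0],0,3]

```text
time_s: 74.25
tcp_pos: [0.5631, -0.2885, 0.0152]
eef_rot: [-180.0, 0.1, 176.2]
contact_force: [0.2, 0.3, -2.9]
gripper_width: 0.0351
gripper_force: 30.0
```

```bash
python3 - <<'E'
from h import *
s=get_state(); print(s["time_s"],s["tcp_pos"],s["eef_rot"],s["contact_force"])
E
```

```text
74.25 [ 0.56305416 -0.28852497  0.01519291] [-1.79986624e+02  7.63998779e-02  1.76153113e+02] [ 0.20656947  0.25300767 -2.91910841]
```

Release, then view the flat end and go on.

Emit:
jog_arm:
  moves:
    - [[0,0,0.2],0,3]
    - [[0,0,0],0,3]
    - [[0,0,0],0,4.2]
    - [[0,0,0],0,4.2]
    - [[0,0,0],0,4.2]
    - [[0,0,-3],0,4.2]
    - [[0,0,-5],0,4.2]
    - [[-4.5,0,-2.5],0,4.2]
    - [[-5,0,0],0,4.2]
    - [[-3,0,0],0,4.2]
    - [[0,0,0],0,4.2]
    - [[0,0,0],0,4.2]

```text
time_s: 75.75
tcp_pos: [0.6865, -0.2968, 0.1168]
eef_rot: [180.0, -0.1, 176.1]
contact_force: [-0.3, 0.7, 0.2]
gripper_width: 0.0419
gripper_force: 0.0
```

```bash
python3 - <<'E'
from h import *
c,s=shot("wrist","w17"); print(s["time_s"],s["tcp_pos"],s["eef_rot"])
for b in bars(c,s,.064): print(b)
prof1(c,s,[.563,-.2882],-3.8,.064,(25,43,47,50,54))
plan(.6536,.2450,.16,-95.4,4.2)
E
```

```text
75.75 [ 0.68650119 -0.29680713  0.1168152 ] [ 1.79988586e+02 -6.15958400e-02  1.76134514e+02]
(0.93, 6442, [138, 204, 0, 115], [579.0, -390.5, 75.4, 39.9, 176.4])
(0.55, 5998, [292, 346, 0, 116], [587.2, -289.9, 74.7, 35.6, 176.1])
25 at w=24.. step 1mm: 100 87 76 76 81 88 115 156 181 197 208 218 224 230 234 236 237 238 238 238 238 238 238 238 238 238 238 238 238 238 238 238 237 236 231 227 223 215 201 189 173 149 111 84 73 67 63 71 89
43 at w=24.. step 1mm: 97 95 88 89 87 85 125 175 187 189 189 188 188 185 174 175 176 176 177 177 177 178 177 180 184 184 185 185 186 195 212 219 220 220 220 221 220 225 223 197 170 144 110 86 83 89 96 99 97
47 at w=24.. step 1mm: 77 75 76 75 76 79 114 155 169 170 171 171 171 172 172 172 172 172 172 173 174 173 174 175 174 175 176 176 176 176 177 177 177 177 179 180 177 171 159 142 126 110 86 74 78 81 90 98 99
50 at w=24.. step 1mm: 76 75 76 74 75 77 109 151 170 171 172 172 172 172 173 174 173 174 174 174 175 175 176 177 176 177 178 178 177 178 179 180 180 180 181 181 179 163 141 125 116 100 72 50 49 49 60 79 89
54 at w=24.. step 1mm: 72 72 73 73 73 74 102 147 169 171 170 171 171 172 172 173 172 174 174 174 175 175 175 176 174 176 177 176 178 178 177 178 178 179 178 179 179 161 142 127 117 103 74 46 42 43 48 53 56
[[[0.63,4.9,-0.07],-8.0,4.2],[[-0.06,4.94,-0.07],-8.0,4.2],[[-0.75,4.88,-0.07],-8.0,4.2],[[-1.43,4.73,-0.07],-8.0,4.2],[[-2.07,4.48,-0.07],-8.0,4.2],[[-2.68,4.15,-0.07],-8.0,4.2],[[-3.23,3.73,-0.07],-8.0,4.2],[[-3.72,3.24,-0.07],-8.0,4.2],[[-4.14,2.69,-0.07],-8.0,4.2],[[-4.48,2.08,-0.07],-8.0,4.2],[[-4.72,1.44,-0.07],-8.0,4.2]]
```

Emit:
jog_arm:
  moves:
    - [[4,0.05,0],0,0]
    - [[3.6,0,2],0,0]
    - [[0,0,3],0,0]
    - [[0,0,1.4],0,0]
    - [[0,0,0],0,0]
    - [[0,0,0.4],0,0]
    - [[0,0,0],0,0]

```text
time_s: 76.72
tcp_pos: [0.6118, -0.2913, 0.0498]
eef_rot: [-180.0, 0.0, 176.1]
contact_force: [-0.5, -0.9, -0.1]
gripper_width: 0.0002
gripper_force: 0.0
```

Emit:
jog_arm:
  moves:
    - [[0,0,0.2],0,0]
    - [[0,0,0],0,0]

```text
time_s: 76.97
tcp_pos: [0.6114, -0.2913, 0.0474]
eef_rot: [-180.0, 0.0, 176.1]
contact_force: [0.2, -0.1, -0.1]
gripper_width: 0.0001
gripper_force: 0.0
```

Emit:
jog_arm:
  moves:
    - [[0,0,0.1],0,0]
    - [[0,0,0],0,0]

```text
time_s: 77.22
tcp_pos: [0.6113, -0.2913, 0.0463]
eef_rot: [180.0, -0.0, 176.1]
contact_force: [0.0, 0.1, -0.1]
gripper_width: 0.0002
gripper_force: 0.0
```

Emit:
jog_arm:
  moves:
    - [[0,0,0.2],0,0]
    - [[0,0,0],0,0]

```text
time_s: 77.47
tcp_pos: [0.6112, -0.2912, 0.0441]
eef_rot: [180.0, -0.0, 176.1]
contact_force: [-0.4, -0.1, 0.4]
gripper_width: 0.0004
gripper_force: 0.0
```

Emit:
jog_arm:
  moves:
    - [[0,0,0.15],0,0]
    - [[0,0,0],0,0]

```text
time_s: 77.72
tcp_pos: [0.6114, -0.2913, 0.0428]
eef_rot: [-180.0, 0.0, 176.1]
contact_force: [0.2, -0.2, 0.1]
gripper_width: 0.0005
gripper_force: 0.0
```

Emit:
jog_arm:
  moves:
    - [[0,0,0.1],0,0]
    - [[0,0,0],0,0]

```text
time_s: 77.97
tcp_pos: [0.6117, -0.2914, 0.0423]
eef_rot: [-180.0, 0.0, 176.2]
contact_force: [-0.4, -0.1, 3.7]
gripper_width: 0.0006
gripper_force: 1.6
```

Emit:
jog_arm:
  moves:
    - [[0,0,0.1],0,0]
    - [[0,0,0],0,0]

```text
time_s: 78.22
tcp_pos: [0.6123, -0.2915, 0.0416]
eef_rot: [-180.0, 0.1, 176.2]
contact_force: [0.9, 0.5, 4.5]
gripper_width: 0.0003
gripper_force: 2.5
```

Emit:
jog_arm:
  moves:
    - [[0,-0.1,0.02],0,0]
    - [[0,-0.1,0.02],0,0]
    - [[0,-0.1,0.02],0,0]
    - [[0,0,0],0,0]

```text
time_s: 78.72
tcp_pos: [0.6112, -0.2942, 0.0402]
eef_rot: [180.0, 0.0, 176.1]
contact_force: [1.1, 1.6, 4.0]
gripper_width: 0.0003
gripper_force: 1.9
```

Emit:
jog_arm:
  moves:
    - [[0,-0.1,0.02],0,0]
    - [[0,-0.1,0.02],0,0]
    - [[0,0,0],0,0]

```text
time_s: 79.1
tcp_pos: [0.6116, -0.2961, 0.0401]
eef_rot: [180.0, 0.1, 176.1]
contact_force: [1.8, 3.4, 5.1]
gripper_width: 0.0006
gripper_force: 2.6
```

Emit:
jog_arm:
  moves:
    - [[0,0,-2],0,0]
    - [[0,0,-4],0,4.2]
    - [[-4,0,-2],0,4.2]
    - [[-4,0.3,0],0,4.2]
    - [[0,0,0],0,4.2]
    - [[0,0,0],0,4.2]

```text
time_s: 79.85
tcp_pos: [0.6899, -0.2985, 0.1183]
eef_rot: [180.0, -0.2, 176.1]
contact_force: [-0.1, 0.2, -0.5]
gripper_width: 0.0408
gripper_force: 0.0
```

```bash
python3 - <<'E'
from h import *
c,s=shot("wrist","w18"); print(s["time_s"],s["tcp_pos"],s["eef_rot"])
for b in bars(c,s,.064): print(b)
prof1(c,s,[.563,-.2882],-3.8,.064,(25,43,47,50,54))
plan(.6536,.2450,.16,-95.4,4.2)
E
```

```text
79.85 [ 0.68986086 -0.29854527  0.11831366] [ 1.79972206e+02 -1.60923620e-01  1.76125804e+02]
(0.88, 6003, [143, 206, 0, 109], [580.2, -390.2, 71.6, 39.0, 176.2])
(0.87, 5891, [294, 349, 0, 112], [589.1, -289.8, 72.4, 36.7, 176.1])
25 at w=24.. step 1mm: 101 87 75 76 78 88 117 158 183 203 215 223 228 231 235 236 237 238 237 237 237 238 238 238 238 238 238 238 238 238 238 238 238 236 233 228 223 214 201 188 170 145 108 82 71 66 64 71 91
43 at w=24.. step 1mm: 108 108 108 108 108 111 133 196 227 215 229 236 236 237 235 232 231 230 230 230 230 230 230 232 235 236 236 235 236 236 236 236 238 238 238 238 238 238 238 238 227 169 108 84 83 85 92 98 97
47 at w=24.. step 1mm: 102 100 99 96 92 93 114 149 173 178 196 200 200 203 204 193 189 189 190 188 187 188 188 189 191 192 192 191 190 191 191 202 215 221 222 221 222 221 223 234 226 170 111 85 85 89 95 99 99
50 at w=24.. step 1mm: 84 81 79 79 79 78 100 128 155 172 187 189 188 188 188 189 189 188 189 188 188 188 188 188 187 187 187 187 188 187 187 186 186 189 188 188 190 188 190 201 184 137 92 69 71 81 88 96 100
54 at w=24.. step 1mm: 77 77 77 75 76 78 100 123 147 169 186 187 187 187 187 187 187 187 187 187 187 186 186 186 187 186 185 186 185 185 184 184 184 184 183 184 183 182 183 178 150 111 76 48 44 48 57 70 77
[[[0.66,4.91,-0.06],-8.0,4.2],[[-0.03,4.95,-0.06],-8.0,4.2],[[-0.72,4.9,-0.06],-8.0,4.2],[[-1.4,4.75,-0.06],-8.0,4.2],[[-2.05,4.51,-0.06],-8.0,4.2],[[-2.66,4.18,-0.06],-8.0,4.2],[[-3.22,3.76,-0.06],-8.0,4.2],[[-3.72,3.28,-0.06],-8.0,4.2],[[-4.14,2.72,-0.06],-8.0,4.2],[[-4.48,2.12,-0.06],-8.0,4.2],[[-4.73,1.47,-0.06],-8.0,4.2]]
```

Emit:
jog_arm:
  moves:
    - [[0.66,4.91,-0.06],-8,4.2]
    - [[-0.03,4.95,-0.06],-8,4.2]
    - [[-0.72,4.9,-0.06],-8,4.2]
    - [[-1.4,4.75,-0.06],-8,4.2]
    - [[-2.05,4.51,-0.06],-8,4.2]
    - [[-2.66,4.18,-0.06],-8,4.2]
    - [[-3.22,3.76,-0.06],-8,4.2]
    - [[-3.72,3.28,-0.06],-8,4.2]
    - [[-4.14,2.72,-0.06],-8,4.2]
    - [[-4.48,2.12,-0.06],-8,4.2]
    - [[-4.73,1.47,-0.06],-8,4.2]
    - [[0,0,0],0,4.2]

```text
time_s: 81.45
tcp_pos: [0.6557, 0.248, 0.1265]
eef_rot: [-180.0, 0.0, -95.6]
contact_force: [0.1, -0.0, -0.4]
gripper_width: 0.0422
gripper_force: 0.0
```

Emit:
jog_arm:
  moves:
    - [[0,0,3.5],0,4.2]
    - [[0,0,2.5],0,4.2]
    - [[0,0,0],0,4.2]
    - [[0,0,0],0,4.2]

```text
time_s: 81.95
tcp_pos: [0.6573, 0.2447, 0.0679]
eef_rot: [-179.9, 0.0, -95.9]
contact_force: [0.3, 0.9, 0.3]
gripper_width: 0.0421
gripper_force: 0.0
```

```bash
python3 - <<'E'
from h import *
c,s=shot("wrist","w19"); print(s["time_s"],s["tcp_pos"],s["eef_rot"])
for b in bars(c,s): print(b)
prof1(c,s,[.6532,.245],84.6,.046,(-54,-50,-45,-30,-20))
plan(.6532,.245,.06,-95.4,4.2)
E
```

```text
81.95 [0.65726558 0.24470995 0.06787193] [-1.79923226e+02  2.77719878e-02 -9.58947260e+01]
(0.62, 8112, [299, 355, 124, 308], [652.5, 237.0, 103.1, 36.2, 84.6])
-54 at w=24.. step 1mm: 161 161 162 162 162 154 130 149 162 146 116 122 163 201 213 218 223 227 231 233 230 221 205 190 184 183 183 184 182 183 184 183 183 183 183 183 182 183 182 183 182 175 165 166 165 164 166 165 166
-50 at w=24.. step 1mm: 97 97 98 97 98 95 107 145 162 148 123 127 161 199 214 218 221 225 229 233 231 222 206 188 184 183 183 183 184 183 183 183 183 182 182 183 182 183 182 183 183 174 165 164 164 163 164 164 164
-45 at w=24.. step 1mm: 71 72 70 71 73 73 85 101 109 111 122 134 154 187 205 208 196 180 183 192 204 215 203 190 184 184 184 184 183 183 183 183 182 182 182 183 182 181 182 181 180 164 144 143 142 142 145 152 153
-30 at w=24.. step 1mm: 79 69 55 47 43 50 77 97 103 109 110 112 115 117 118 120 121 120 122 122 121 122 120 118 117 117 116 114 116 114 112 115 113 113 111 112 111 110 105 99 95 88 52 16 14 17 26 50 66
-20 at w=24.. step 1mm: 77 71 66 66 65 69 84 99 103 107 110 112 114 117 118 119 120 120 120 118 120 121 122 123 124 123 123 122 122 122 121 121 121 118 116 114 112 111 105 99 94 89 67 45 43 45 44 56 68
[[[0.07,0.43,4.28],-0.5,4.2]]
```

Emit:
jog_arm:
  moves:
    - [[0.05,0.41,0],-0.5,4.2]
    - [[0,0,2.5],0,4.2]
    - [[0,0,2.5],0,4.2]
    - [[0,0,0],0,4.2]
    - [[0,0,0],0,4.2]

```text
time_s: 82.68
tcp_pos: [0.6531, 0.2454, 0.0177]
eef_rot: [-179.9, 0.0, -95.3]
contact_force: [0.4, -0.7, 0.5]
gripper_width: 0.042
gripper_force: 0.0
```

```bash
python3 - <<'E'
from h import *
s=get_state(); print(s["time_s"],s["tcp_pos"],s["eef_rot"])
plan(.6532,.2445,.0295,-95.4,4.2)
E
```

```text
82.675 [0.65310035 0.24540364 0.01774373] [-1.79928529e+02  3.38290293e-02 -9.53332958e+01]
[[[0.09,-0.02,2.27],0.0,4.2]]
```

Emit:
jog_arm:
  moves:
    - [[0.05,0,1.2],0,4.2]
    - [[0,0,1.05],0,4.2]
    - [[0,0,0],0,4.2]
    - [[0,0,0],0,3.0]
    - [[0,0,0],0,3.0]
    - [[0,0,0],0,3.0]
    - [[0,0,0],0,3.0]
  newtons: 30

```text
time_s: 83.55
tcp_pos: [0.6522, 0.2446, -0.006]
eef_rot: [180.0, -0.0, -95.4]
contact_force: [-2.2, 1.0, -1.3]
gripper_width: 0.0355
gripper_force: 30.0
```

Emit:
jog_arm:
  moves:
    - [[0,0,-3],0,3]
    - [[0,0,-5],0,3]
    - [[0,0,-5],0,3]
    - [[0,0,-5],0,3]
    - [[0,0,0],0,3]

```text
time_s: 84.18
tcp_pos: [0.6551, 0.2457, 0.1794]
eef_rot: [-179.6, 0.3, -95.3]
contact_force: [-0.3, 0.2, -4.4]
gripper_width: 0.0353
gripper_force: 30.0
```

```bash
python3 - <<'E'
from h import *
s=get_state(); print(s["gripper_width"],s["tcp_pos"])
plan(.55,-.080,.10,176.2,3)
E
```

```text
0.03533761407745241 [0.65509658 0.24568766 0.1793858 ]
[[[3.71,0.83,1.27],9.8,3],[[3.8,0.18,1.27],9.8,3],[[3.77,-0.47,1.27],9.8,3],[[3.64,-1.11,1.27],9.8,3],[[3.39,-1.71,1.27],9.8,3],[[3.05,-2.27,1.27],9.8,3],[[2.62,-2.76,1.27],9.8,3],[[2.11,-3.16,1.27],9.8,3],[[1.54,-3.48,1.27],9.8,3]]
```

Emit:
jog_arm:
  moves:
    - [[3.71,0.83,0.3],9.8,3]
    - [[3.8,0.18,1.27],9.8,3]
    - [[3.77,-0.47,1.27],9.8,3]
    - [[3.64,-1.11,1.27],9.8,3]
    - [[3.39,-1.71,1.27],9.8,3]
    - [[3.05,-2.27,1.27],9.8,3]
    - [[2.62,-2.76,1.27],9.8,3]
    - [[2.11,-3.16,1.27],9.8,3]
    - [[1.54,-3.48,1.27],9.8,3]
    - [[0,0,2],0,3]
    - [[0,0,0],0,3]
    - [[0,0,0],0,3]

```text
time_s: 85.68
tcp_pos: [0.5482, -0.0811, 0.0494]
eef_rot: [-180.0, -0.0, 176.5]
contact_force: [0.1, 0.3, -3.6]
gripper_width: 0.0352
gripper_force: 30.0
```

```bash
python3 - <<'E'
from h import *
s=get_state(); print(s["tcp_pos"],s["eef_rot"],s["contact_force"]); plan(.55,-.080,.0035,176.2,3)
E
```

```text
[ 0.54815603 -0.08111014  0.04941754] [-1.79988693e+02 -1.03115347e-02  1.76478262e+02] [ 0.14247001  0.25852919 -3.58206712]
[[[-0.09,0.06,4.02],0.1,3],[[-0.09,0.06,4.02],0.1,3]]
```

Emit:
jog_arm:
  moves:
    - [[-0.09,0.06,3],0.3,3]
    - [[-0.09,0.06,3],0,3]
    - [[0,0,1.6],0,3]
    - [[0,0,0.4],0,3]
    - [[0,0,0.1],0,3]
    - [[0,0,0],0,3]
    - [[0,0,0],0,3]
    - [[0,0,0],0,3.75]
    - [[0,0,0],0,3.75]
    - [[0,0,0],0,3.75]
  newtons: 10

```text
time_s: 86.92
tcp_pos: [0.5502, -0.0802, -0.0313]
eef_rot: [180.0, 0.0, 176.1]
contact_force: [0.6, 0.4, -0.1]
gripper_width: 0.0376
gripper_force: 0.0
```

Emit:
jog_arm:
  moves:
    - [[0,0.1,0],0,3.75]
    - [[0,0.15,-0.15],0,3.75]
    - [[0,0.3,-0.3],0,3.75]
    - [[0,0.3,-0.3],0,3.75]
    - [[0,0.15,-0.15],0,3.75]
    - [[0,0,0],0,3.75]
    - [[0,-0.1,0],0,3.75]
    - [[0,0,0.45],0,3.75]
    - [[0,0,0.45],0,3.75]
    - [[0,0,0],0,3.75]

```text
time_s: 88.18
tcp_pos: [0.5499, -0.0714, -0.0323]
eef_rot: [-180.0, -0.1, 176.1]
contact_force: [0.1, -0.1, 0.0]
gripper_width: 0.0377
gripper_force: 0.0
```

Emit:
jog_arm:
  moves:
    - [[0,0.1,0],0,3.75]
    - [[0,0.15,-0.15],0,3.75]
    - [[0,0.3,-0.3],0,3.75]
    - [[0,0.3,-0.3],0,3.75]
    - [[0,0.15,-0.15],0,3.75]
    - [[0,0,0],0,3.75]
    - [[0,-0.1,0],0,3.75]
    - [[0,0,0.45],0,3.75]
    - [[0,0,0.45],0,3.75]
    - [[0,0,0],0,3.75]

```text
time_s: 89.42
tcp_pos: [0.5505, -0.0624, -0.0323]
eef_rot: [-180.0, -0.1, 176.1]
contact_force: [1.0, -0.9, -0.5]
gripper_width: 0.0376
gripper_force: 0.0
```

```bash
python3 - <<'E'
from h import *
c,s=shot("wrist","w20"); print(s["time_s"],s["tcp_pos"],s["eef_rot"])
for b in bars(c,s,.018): print(b)
P=np.array(s["tcp_pos"][:2]); prof1(c,s,P,-3.8,.018,(-54,-50,-45,-30,-25))
E
```

```text
89.425 [ 0.55054996 -0.06240163 -0.03229536] [-1.79982095e+02 -6.56100668e-02  1.76131276e+02]
(0.73, 13287, [277, 363, 138, 336], [523.5, -60.1, 63.2, 36.9, 176.1])
-54 at w=24.. step 1mm: 151 151 152 152 149 125 145 175 175 174 173 172 171 171 172 171 172 170 169 167 169 169 168 171 170 173 175 174 173 173 173 173 172 171 171 169 170 168 150 126 108 134 152 158 156 154 152 152 154
-50 at w=24.. step 1mm: 129 138 143 146 144 124 144 177 177 178 178 178 177 178 178 178 178 179 178 179 179 179 180 179 179 180 180 180 180 181 180 181 181 181 181 182 182 180 156 130 108 134 154 153 149 149 152 154 154
-45 at w=24.. step 1mm: 120 120 122 121 119 113 144 173 174 175 175 176 177 177 176 176 176 177 177 176 177 176 178 178 177 177 178 179 179 179 179 180 179 179 180 180 179 177 139 135 110 132 152 151 151 152 152 154 157
-30 at w=24.. step 1mm: 113 115 118 119 119 102 100 113 112 113 113 112 112 112 111 112 113 113 113 114 115 115 114 114 115 115 115 116 116 117 117 116 117 116 117 125 137 138 132 129 109 96 114 115 117 119 121 121 120
-25 at w=24.. step 1mm: 115 116 117 117 117 102 94 100 104 107 112 114 117 118 119 121 122 121 123 123 121 118 117 119 119 121 122 121 121 121 119 120 119 118 118 117 116 113 110 106 101 99 115 116 116 117 119 121 121
```

Emit:
jog_arm:
  moves:
    - [[0,0,0],0,3]
    - [[0,0,0],0,3]
    - [[0,0,0],0,3]
    - [[0,0,-3],0,3]
    - [[0,0,-5],0,3]
    - [[0,0,-3],0,3]
    - [[-0.88,-4.15,0],0,3]
    - [[-0.88,-4.15,0],0,3]
    - [[-0.88,-4.15,0],0,3]
    - [[0,0,0],0,3]
    - [[0,0,0],0,3]
  newtons: 30

```text
time_s: 90.9
tcp_pos: [0.5681, -0.1883, 0.0777]
eef_rot: [180.0, -0.1, 176.1]
contact_force: [-0.4, 0.0, -4.9]
gripper_width: 0.0351
gripper_force: 30.0
```

```bash
python3 - <<'E'
from h import *
s=get_state(); print(s["time_s"],s["tcp_pos"],s["eef_rot"],s["gripper_width"])
plan(.5686,-.1882,.049,176.2,3)
E
```

```text
90.9 [ 0.56809382 -0.18827519  0.07767325] [ 1.79981040e+02 -8.88713834e-02  1.76074875e+02] 0.035055258158608736
[[[-0.02,0.01,3.16],0.0,3],[[-0.02,0.01,3.16],0.0,3]]
```

Emit:
jog_arm:
  moves:
    - [[0,0,2.5],0,3]
    - [[0,0,2.5],0,3]
    - [[0,0,0.9],0,3]
    - [[0,0,0.4],0,3]
    - [[0,0,0],0,3]
    - [[0,0,0],0,4.2]
    - [[0,0,0],0,4.2]
    - [[0,0,0],0,4.2]
    - [[0,0,-2.5],0,4.2]
    - [[0,0,-4],0,3]
    - [[0,0,0],0,0]
    - [[0,0,0],0,0]

```text
time_s: 92.4
tcp_pos: [0.5689, -0.1882, 0.0805]
eef_rot: [180.0, 0.0, 176.1]
contact_force: [-0.0, -0.2, -1.1]
gripper_width: 0.0179
gripper_force: 0.0
```

```bash
python3 - <<'E'
from h import *
c,s=shot("wrist","w21"); print(s["time_s"],s["tcp_pos"],s["eef_rot"])
for b in bars(c,s,.064): print(b)
prof1(c,s,[.5686,-.1882],-3.8,.064,(-56,-50,-45,-28))
print("z75"); prof1(c,s,[.5686,-.1882],-3.8,.075,(-52,-46))
E
```

```text
92.4 [ 0.56894481 -0.18817692  0.08052265] [1.79982067e+02 3.88136857e-02 1.76127064e+02]
(0.95, 7950, [288, 347, 126, 315], [560.8, -188.3, 100.0, 37.3, 176.1])
(0.91, 7138, [124, 197, 125, 256], [547.2, -287.9, 88.3, 41.3, 176.7])
(0.77, 5569, [0, 68, 125, 270], [545.7, -387.5, 101.6, 47.5, 176.0])
-56 at w=24.. step 1mm: 67 66 67 67 67 69 77 100 125 138 141 142 143 143 143 142 140 139 139 138 138 139 140 141 144 144 146 145 144 145 145 146 147 148 149 149 147 146 140 131 113 96 87 61 46 49 57 60 60
-50 at w=24.. step 1mm: 64 64 63 63 63 64 79 114 153 183 187 186 186 186 186 186 186 186 185 185 185 185 185 186 185 185 184 185 185 185 184 184 184 184 184 184 184 184 183 163 136 114 92 62 44 52 60 62 60
-45 at w=24.. step 1mm: 61 62 61 62 62 62 76 114 144 173 187 186 186 186 186 185 185 185 186 185 184 185 184 184 184 185 184 184 185 184 184 184 184 183 184 183 183 183 183 170 144 122 95 55 43 55 61 59 60
-28 at w=24.. step 1mm: 66 68 72 73 73 75 84 104 117 127 132 137 136 131 133 134 136 138 138 140 144 148 149 146 144 142 141 141 141 142 140 137 137 137 138 136 137 139 136 132 121 109 91 75 68 64 60 54 44
z75
-52 at w=24.. step 1mm: 64 63 63 63 63 63 64 81 119 161 185 187 187 187 186 186 186 187 186 186 185 186 184 186 185 185 184 185 185 185 184 185 184 185 184 184 184 185 171 140 115 95 62 45 53 60 60 59 60
-46 at w=24.. step 1mm: 61 62 62 61 62 62 61 78 118 147 177 187 186 186 185 186 185 185 185 184 184 185 183 184 184 184 184 184 183 184 183 183 184 183 183 183 182 183 174 148 125 98 54 43 57 60 59 61 60
```

Emit:
jog_arm:
  moves:
    - [[0,0,-5],0,0]
    - [[0,0,-6],0,0]
    - [[0,0,-6],0,0]
    - [[0,0,0],0,0]

```text
time_s: 93.0
tcp_pos: [0.5714, -0.1889, 0.2553]
eef_rot: [-179.9, 0.5, 176.2]
contact_force: [-0.5, -0.1, -0.7]
gripper_width: 0.0003
gripper_force: 0.0
```

```bash
python3 - <<'E'
from h import *
s=get_state(); print(s["tcp_pos"]); plan(.5676,.3755,.285,-95.4,0)
E
```

```text
[ 0.57140625 -0.18888705  0.25529747]
[[[0.35,4.69,0.04],-7.4,0],[[-0.26,4.7,0.04],-7.4,0],[[-0.86,4.62,0.04],-7.4,0],[[-1.44,4.48,0.04],-7.4,0],[[-2.01,4.25,0.04],-7.4,0],[[-2.54,3.96,0.04],-7.4,0],[[-3.02,3.6,0.04],-7.4,0],[[-3.46,3.19,0.04],-7.4,0],[[-3.84,2.72,0.04],-7.4,0],[[-4.16,2.2,0.04],-7.4,0],[[-4.4,1.65,0.04],-7.4,0],[[-4.58,1.07,0.04],-7.4,0]]
```

Emit:
jog_arm:
  moves:
    - [[0.35,4.69,0.04],-7.4,0]
    - [[-0.26,4.7,0.04],-7.4,0]
    - [[-0.86,4.62,0.04],-7.4,0]
    - [[-1.44,4.48,0.04],-7.4,0]
    - [[-2.01,4.25,0.04],-7.4,0]
    - [[-2.54,3.96,0.04],-7.4,0]
    - [[-3.02,3.6,0.04],-7.4,0]
    - [[-3.46,3.19,0.04],-7.4,0]
    - [[-3.84,2.72,0.04],-7.4,0]
    - [[-4.16,2.2,0.04],-7.4,0]
    - [[-4.4,1.65,0.04],-7.4,0]
    - [[-4.58,1.07,0.04],-7.4,0]

```text
time_s: 94.5
tcp_pos: [0.5632, 0.3774, 0.2438]
eef_rot: [179.9, -0.1, -94.8]
contact_force: [-0.2, -0.4, -0.4]
gripper_width: 0.0004
gripper_force: 0.0
```

Emit:
jog_arm:
  moves:
    - [[0,0,0],0,0]
    - [[0,0,0],0,0]

```text
time_s: 94.75
tcp_pos: [0.5633, 0.3759, 0.244]
eef_rot: [179.9, -0.1, -95.1]
contact_force: [-0.2, 0.1, -0.6]
gripper_width: 0.0003
gripper_force: 0.0
```

```bash
python3 - <<'E'
from h import *
c,s=shot("wrist","w22"); print(s["time_s"],s["tcp_pos"],s["eef_rot"],s["contact_force"])
for z in(.23,):
    q=reg(c,"lid"); print(q["confidence"],q["pixels"].sum(),rect(c,q["pixels"],z,s)) if q else print("no lid")
c2,_=shot("top"); q=reg(c2,"lid"); ys,xs=np.where(q["pixels"]); print(q["confidence"],xs.min(),xs.max(),ys.min(),ys.max())
c3,_=shot("side"); q=reg(c3,"lid"); ys,xs=np.where(q["pixels"]); print(q["confidence"],xs.min(),xs.max(),ys.min(),ys.max())
E
```

```text
94.75 [0.56326922 0.37590563 0.24395142] [ 1.79908864e+02 -1.17783151e-01 -9.50740299e+01] [-0.23688785  0.0877553  -0.63512704]
0.67 9368 [564.1 322.6 287.8  15.5 174.8]
0.58 135 187 122 272
0.88 218 357 245 335
```

Emit:
jog_arm:
  moves:
    - [[0,0,4],0,0]
    - [[0,0,3.65],0,0]
    - [[1.9,0,0],0,0]
    - [[1.9,0,0],0,0]
    - [[1.96,0,0.2],0,0]
    - [[1.9,0,0.47],0,0]
    - [[1.8,0,0.76],0,0]
    - [[1.66,0,1],0,0]
    - [[0,0,0],0,0]

```text
time_s: 96.18
tcp_pos: [0.5531, 0.2634, 0.1435]
eef_rot: [179.9, -0.1, -95.1]
contact_force: [-0.1, 0.6, 0.9]
gripper_width: 0.0003
gripper_force: 0.0
```

Emit:
jog_arm:
  moves:
    - [[1.5,0,1.26],0,0]
    - [[1.28,0,1.47],0,0]
    - [[1.05,0,1.64],0,0]
    - [[0.8,0,1.78],0,0]
    - [[0,0,0],0,0]

```text
time_s: 96.8
tcp_pos: [0.5483, 0.2174, 0.081]
eef_rot: [179.8, -0.2, -95.1]
contact_force: [0.1, -0.0, 0.4]
gripper_width: 0.0002
gripper_force: 0.0
```

Emit:
jog_arm:
  moves:
    - [[0.52,0,1.87],0,0]
    - [[0.2,0,1.2],0,0]
    - [[0,0,0.3],0,0]
    - [[0,0,0],0,0]

```text
time_s: 97.3
tcp_pos: [0.5492, 0.2122, 0.0496]
eef_rot: [180.0, -0.0, -95.0]
contact_force: [0.4, 0.1, 0.3]
gripper_width: 0.0006
gripper_force: 0.0
```

```bash
python3 - <<'E'
from h import *
s=get_state(); print(s["time_s"],s["tcp_pos"],s["contact_force"],s["gripper_force"],"tip",s["tcp_pos"][2]+.0345)
E
```

```text
97.3 [0.54918525 0.21215507 0.04958467] [0.40802916 0.11747513 0.2525015 ] 0.0 tip 0.08408466770195411
```

Emit:
jog_arm:
  moves:
    - [[0,0,0.3],0,0]
    - [[0,0,0.2],0,0]
    - [[0,0,0],0,0]

```text
time_s: 97.68
tcp_pos: [0.5492, 0.2121, 0.0445]
eef_rot: [180.0, 0.0, -95.1]
contact_force: [0.3, -0.8, 0.4]
gripper_width: 0.0005
gripper_force: 0.0
```

Emit:
jog_arm:
  moves:
    - [[0,0,0.15],0,0]
    - [[0,0,0],0,0]

```text
time_s: 97.92
tcp_pos: [0.5492, 0.2121, 0.0433]
eef_rot: [-180.0, 0.0, -95.1]
contact_force: [-1.3, 0.5, 2.6]
gripper_width: 0.0008
gripper_force: 1.7
```

Emit:
jog_arm:
  moves:
    - [[0,0,0.1],0,0]
    - [[0,0,0],0,0]

```text
time_s: 98.18
tcp_pos: [0.5493, 0.2121, 0.0432]
eef_rot: [-180.0, 0.0, -95.0]
contact_force: [-4.4, -1.3, 11.2]
gripper_width: 0.0003
gripper_force: 5.6
```

Emit:
jog_arm:
  moves:
    - [[0,0,-4],0,0]
    - [[0,0,-5],0,0]
    - [[2,0,-5],0,0]
    - [[5,0,-4],0,0]
    - [[5,0,0],0,0]
    - [[3,0,0],0,0]
    - [[0,0,0],0,0]
    - [[0,0,0],0,0]

```text
time_s: 99.18
tcp_pos: [0.5362, 0.064, 0.221]
eef_rot: [-180.0, 0.0, -95.1]
contact_force: [0.2, 1.2, 0.1]
gripper_width: 0.0006
gripper_force: 0.0
```

```bash
python3 - <<'E'
from h import *
s=get_state(); print(s["time_s"],s["tcp_pos"],s["contact_force"])
for n in("wrist","top","side"):
    c,s=shot(n,n+"_e"); ss=s if n=="wrist" else None
    for t,z in(("blade",.02),("mat",.003),("lid",.078),("jar",.035),("beaker",.04),("weight",.035)):
        q=reg(c,t)
        if q: print(n,t,round(q["confidence"],2),q["pixel"],q["pixels"].sum(),rect(c,q["pixels"],z,ss))
    if n!="wrist": 
        for b in bars(c,None,.064): print(b)
plan(.605,-.288,.25,-95.4,0)
E
```

```text
99.175 [0.53618626 0.06401772 0.22102523] [0.17965182 1.20104219 0.05306681]
wrist blade 0.85 [297.3, 150.1] 3614 [553.6  44.2 205.5  25.7 174.7]
wrist mat 0.93 [345.1, 133.5] 13430 [515.   48.3 251.4  98.7 175. ]
wrist lid 0.75 [317.6, 329.8] 161 [553.8 250.4  21.2  14.1 175. ]
wrist jar 0.85 [148.4, 143.3] 3185 [727.1  19.6  88.1  57.3   8.2]
wrist beaker 0.92 [467.9, 5.8] 1142 [368.4 -83.1  75.8  19.7 176.3]
wrist weight 0.87 [135.4, 42.7] 1647 [715.5 -84.3  53.4  39.2 156. ]
top blade 0.83 [303.0, 219.8] 713 [553.1  44.  204.7  25.7 174.4]
top mat 0.64 [315.6, 249.9] 2221 [513.3  49.1 250.4  99.7 174.8]
top lid 0.95 [209.7, 238.0] 5099 [501.7 259.3 183.3 161.  175.4]
top jar 0.84 [313.3, 141.7] 421 [721.9  15.1  69.7  48.  172.9]
top beaker 0.76 [370.2, 290.8] 606 [ 364.9 -107.8   61.1   59.8   88.5]
top weight 0.51 [354.1, 144.5] 220 [712.7 -86.7  40.9  36.6 177.7]
(0.79, 837, [397, 412, 171, 225], [571.8, -187.9, 125.9, 34.7, 176.0])
(0.68, 880, [483, 501, 177, 229], [554.0, -387.9, 121.8, 41.0, 176.5])
side blade 0.97 [333.3, 235.9] 760 [553.5  44.2 206.3  41.6 174.9]
side mat 0.91 [343.6, 244.0] 2209 [514.8  47.8 252.1 109.  175.7]
side lid 0.68 [303.4, 288.7] 7832 [557.7 256.3 292.4 166.2 174.6]
side jar 0.6 [266.7, 207.3] 556 [726.   14.5 116.8  56.8 110.7]
side beaker 0.69 [402.8, 200.0] 599 [ 367.5 -112.4  133.6   59.3   95.8]
(0.78, 216, [346, 378, 119, 129], [551.0, -399.8, 104.9, 40.9, 177.1])
(0.72, 277, [320, 361, 157, 173], [540.1, -188.5, 60.0, 58.9, 92.6])
[[[4.3,-1.25,0.07],0.0,0],[[4.3,-1.25,0.07],0.0,0],[[4.3,-1.25,0.07],0.0,0],[[4.3,-1.26,0.07],0.0,0],[[4.3,-1.26,0.07],0.0,0],[[4.3,-1.26,0.07],0.0,0],[[4.3,-1.26,0.07],0.0,0],[[4.3,-1.27,0.07],0.0,0]]
```

```bash
python3 -c "
from plant import *
print(close_job())"
```

```text
the job is handed in; nothing more can be done
None
```

I handed the job in, but the system returned no verdict. By camera and touch checks, all three bars sit in V stations with flats up (the last about 3° off by camera), the lid is shut, the blade is on its mat, and the jar, beaker and weight had not moved.

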